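# Snap a plug hood shut in the bench pliers

### The arm

A 6-joint arm with a two-finger parallel gripper is mounted at the origin on the work surface. World frame = base frame: x ahead of the robot, y to its left, z up, the work surface at z = 0. Lengths are in m, angles in rad, forces in N, time in s.
With the tool pointing down it reaches from about 0.35 to 0.85 m from the base axis. Payload 8.1 kg.
Tool frame: the origin (TCP) lies between the finger pads; the fingertips stand robot.tip_extent ahead of it and the grasp point (between the pads) lies 8 mm behind it (robot.tip_extent is the distance from the TCP to the fingertips, in m); z points along the fingers, y is the line along which they close (so a half turn about z gives the same grasp; the last joint's range is limited). The gripper opens to 85 mm and grips with 20 to 120 N. Pads are 22 mm wide; open, the fingers measure 114 mm over their backs; the gripper's body (76 mm by 85 mm) begins 54 mm behind the grasp point. The pads swing forward as they close: fully open they stand 13 mm farther back than shut.
Start: joints at [-1.294, 0.13, 1.488, -0, 1.523, -0.085], TCP at [0.212, -0.561, 0.242] pointing down, gripper open.
Joint ranges: [-2.96, 2.96], [-0.89, 2.26], [0.02, 2.5], [-1.34, 4.48], [0, 2.73], [-2.66, 2.66]. Speed limits (rad/s): [2.39, 2.39, 2.79, 3.14, 3.14, 3.14].

### API

Orientations are given as a unit quaternion [w, x, y, z].
In Python, from rig import sensors, read_camera, workorder, robot gives the robot as it stands.
- The arm moves only by the tool carry_out, never from a script. Its argument "increments" is a list of rows, each an object of numbers: "dx", "dy", "dz": the shift along the world's x, y, z each as a share of 120 mm, from -1 to 1; "rx", "ry", "rz": the turn, a rotation vector about the world's x, y, z each as a share of 2 pi rad, from -1 to 1; "fingers": the finger opening in mm, from 0 to 85.4. In form: [{"dx": .., "dy": .., "dz": .., "rx": .., "ry": .., "rz": .., "fingers": ..}, ...]. A call has 1 to 12 rows; each row is the pose to reach, as a shift and turn from the pose commanded when the call began, turning the shorter way round; what a row does not reach only later rows make up. A row lasts 1/12 s, in which the tool goes at most 41.7 mm and 7.16 degrees, less where a joint would pass 70% of its speed; a pose out of reach is approached as far as the arm can. A call with a number of a shift or a turn outside -1 to 1 is refused whole. A call with a gripper value outside its range is refused whole. The fingers move at their own pace and stop on an object; "grip_force" is the grip in N (left out, the last holds). Time passes only in rows, so rows that repeat a pose let the fingers close. It gives the time, the measured TCP pose, the force, the opening and the grip force at its end, in the units of the state.
- sensors.observe(): the state, without advancing time (a new reading comes with each control period).
- read_camera(name): name is "scene" or "top"; returns a dict with "img" (384x512x3 uint8, blue, green, red), "K" (3x3 intrinsics, pixels), "k1" (the pictures are not rectified: a ray, as slopes to the right and down, at radius r is drawn at 1 + k1 r^2 times it, then the intrinsics apply), "R" (3x3) and "t" (3): a world point X has camera coordinates R X + t. Camera axes: x right, y down, z forward; pixel columns grow to the right and rows downward; lengths in m; the calibration is good to about 2 mm. A picture is of the moment at which its call begins. There is no depth.
- workorder.hand_in(): hands the job in; it is judged then, once.
The state is a dict: "time_s": time; "q": joint angles; "joint_vel": joint speeds; "joint_torque": joint torques, N m; "eef_pos": TCP position; "eef_rot": TCP orientation; "ft_force": force on the tool from outside, world axes, zero at the start; "ft_torque": the same for the moment, N m; "gripper_width": finger opening in m; "grasp_force": force on a finger pad.
Only numpy, scipy, OpenCV 4.12 (cv2) and the standard library are available. Lean on these libraries where they do the work, as an engineer would, in place of code of your own. Each camera call takes 0.05 s, during which the arm holds its last target. There are 200 camera calls.

### The job

The larger of the two plugs standing on the mat still has its hood cover sprung up a few millimetres: stand it, connector end up, in the nest between the jaws of the bench pliers and let go of it. Squeeze the two handles together, steadily and by feel, until the cover's resistance peaks and it snaps shut, and stop there, because squeezing on would crack the hood; do not press the cover shut with the fingers. Let the handles spring open, then stand the closed plug upright in the tray with the finished ones and leave everything else as it is.

Things in the scene. Friction and masses are not known exactly. Their poses are not given: they have to be found in the camera images.
- plug_mid (a point): Plug to work on: grey D-sub hood standing connector end up, 120 g. Point: its centre, 28 mm above the underside. x along its 40 mm width, y across its thickness to the cover, z up. Hood 48 mm high, metal connector above it to 56 mm. Grasp across the flat 17 mm thick end faces (x = +-20 mm), fingertips no lower than about 29 mm above the underside, to clear the jaws. Back at y = -9 mm.
- plug_cover: Cover half of that plug, 30.5 mm wide, 40.5 mm high, between the base's two end columns. Origin: centre of its outer face; axes as the plug's. Open: y = 13.5 mm from plug_mid (plug spans y -9 to 13.5); snapped shut: y = 9.5 mm. Pushing it takes a rising force, peak about 15 N in its first half, then it gives and pulls itself shut. A jaw pressing with over 30 N cracks the hood.
- nest (a point): Centre of the nest's floor in the bench pliers, 30 mm above the table; x along the jaws, away from the handles, y left, z up. The plug stands here with its width along x, either way round, between end stops 43 mm apart (18 mm wide in y, 9 mm high, lead-in). The jaws close evenly from both sides and centre it; set the middle of its open thickness (own y = 2.25 mm) within 2 mm of y = -0.5 mm.
- grip_mid (a point): Point midway between the pliers' handles where they are squeezed from above, 48 mm above the table, 152 mm from the nest towards -x; axes as the nest's, handles close along y. Here the two black handles (each 10 mm thick, 19 mm high) measure 63 mm over their outer faces when open; they splay 0.30 rad each from the pivot 90 mm ahead to their ends 75 mm behind. Only table below.
- handle_left (a joint): Left handle's squeeze, rad: 0 open, limit 0.20, sprung open. The right one mirrors it; each jaw moves in 45 mm x angle, each handle at grip_mid 90 mm x angle. The jaws meet the plug at 0.07 to 0.13 (thrust screw), the cover snaps 0.02 to 0.03 later. Per handle at grip_mid: spring 2.3 to 3.5 N, snap peak about 10 N, falling to 3 N as it gives, solid 4 mm of span after the peak; 14.5 N cracks it.
- jaw_left: Left jaw of the pliers; origin under their pivot, on the table, 62 mm from the nest. Its pad (26 mm wide in x, 6 to 24 mm above the nest floor) stands, open, at y = 14 to 19 mm from the nest as its thrust screw is set (differs each time, not measured). The jaw arms run from the pads to the head at -x, 25 mm above the nest floor.
- jaw_right: Right jaw of the pliers; origin as for the left one. Its pad, as large as the left one, stands at y = -15 mm from the nest when open.
- tray: Black open tray, 200 x 120 mm, walls 22 mm high and 4 mm thick, floor 4 mm above the table. Origin: centre of its underside; x along the 200 mm. The two finished plugs (as tall and wide as the one to work on) stand in its far half, x above 40 mm.
- tray_spot (a point): Middle of the free half of the tray, on its floor (45 mm from the tray's centre), the place to stand the closed plug; axes as the tray's.
- done_a: Bystander: finished plug, closed, standing in the far half of the tray: leave standing; origin at the centre of its underside.
- done_b: Bystander: the other finished plug in the tray: leave standing; origin at the centre of its underside.
- screw_jar: Bystander: clear jar with steel cap, 52 mm across, 55 mm high; origin at the centre of its underside.
- screwdriver: Bystander: screwdriver lying, 190 mm long; origin at the centre of its underside (on its axis line).
- heat_sink: Bystander: finned aluminium heat sink, 60 x 50 x 29 mm; origin at the centre of its underside.
- circuit_board: Bystander: green circuit board lying, 130 x 170 mm, 13 mm high; origin at the centre of its underside.
- relay: Bystander: clear-cased relay, 29 x 23 x 38 mm; origin at the centre of its underside.
- small_plug: Bystander: smaller 9-way plug, closed, 31 mm wide, 48 mm high: not the one to work on; origin at the centre of its underside.
- chip_tube: Bystander: clear chip tube lying, 260 mm long, 13 mm high; origin at the centre of its underside.
Things that resemble listed ones, but are neither listed nor needed, are in the scene too. What is shaped like the part that bears plug_mid but purple or yellow is not meant.

How it is judged:
On the way, in this order (a step that is already met when the one before it is completed fails the run):
1. the open plug stands free in the nest of the pliers (x of plug_mid in the frame of nest between -0.004 and 0.004 m and y of plug_mid in the frame of nest between -0.008 and 0.008 m and z of plug_mid in the frame of nest between 0.025 and 0.031 m and angle between plug_mid's own z axis and vertical below 0.12 rad and y of plug_cover in the frame of plug_mid above 0.012 m and contact force between the fingers and anything else below 0.5 N), for 0.2 s.
2. the cover is snapped shut in the nest by squeezing the handles (x of plug_mid in the frame of nest between -0.004 and 0.004 m and y of plug_mid in the frame of nest between -0.008 and 0.008 m and z of plug_mid in the frame of nest between 0.025 and 0.031 m and angle between plug_mid's own z axis and vertical below 0.12 rad and y of plug_cover in the frame of plug_mid below 0.0103 m and value of joint handle_left above 0.08 rad), for 0.05 s.
At the end, for the whole second after the job is handed in: The plug stands upright (within 0.15 rad) at rest on the tray's floor, its cover snapped shut (within 0.8 mm), the pliers' handles sprung open, the robot touching nothing; the finished plugs still stand and the other things lie where they were (x of plug_mid in the frame of tray between -0.09 and 0.09 m and y of plug_mid in the frame of tray between -0.05 and 0.05 m and z of plug_mid in the frame of tray between 0.028 and 0.036 m and angle between plug_mid's own z axis and vertical below 0.15 rad and y of plug_cover in the frame of plug_mid below 0.0103 m and value of joint handle_left below 0.02 rad and linear speed of plug_cover below 0.02 m/s).
It fails at once if a jaw of the pliers presses with more than 30 N: the hood cracks (contact force between any of jaw_left, jaw_right and anything else above 30 N).
It fails at once if the fingers press on the cover with more than 8 N (contact force between the fingers and plug_cover above 8 N).
It fails at once if a finished plug is knocked over or shifted by more than 30 mm (distance of any of done_a, done_b from where it was at the start of the episode above 0.03 m or angle between any of done_a, done_b's own z axis and vertical above 0.5 rad).
It fails at once if a bystander is pushed more than 30 mm (distance of any of screw_jar, screwdriver, heat_sink, circuit_board, relay, small_plug, chip_tube from where it was at the start of the episode above 0.03 m).
It also fails if it takes over 66 s, if anything falls off the work surface, if the arm or the gripper's body presses on something with over 40 N, if the wrist force passes 120 N, or if a joint passes its speed limit or range.

## Working session

There is one attempt and no reset: what is moved stays moved. The work goes in short steps, Python scripts to look and compute and a tool call to move; the robot and the scene stay as the last step left them, time stands still between calls to the robot, and variables do not carry over. Pictures are saved under pics/ and viewed, at most 10 in all, crops included, and the job is handed in when it is done.

Besides the shell and the picture viewer there is one more tool, called after "Request:" as name(argument=value, ...) on one line, values as JSON. carry_out: Moves the arm, as the interface text tells. Its arguments: {"type":"object","properties":{"increments":{"type":"array","items":{"type":"object","properties":{"dx":{"type":"number","minimum":-1,"maximum":1},"dy":{"type":"number","minimum":-1,"maximum":1},"dz":{"type":"number","minimum":-1,"maximum":1},"rx":{"type":"number","minimum":-1,"maximum":1},"ry":{"type":"number","minimum":-1,"maximum":1},"rz":{"type":"number","minimum":-1,"maximum":1},"fingers":{"type":"number"}}}},"grip_force":{"type":"number"}},"required":["increments"]}

```bash
mkdir -p pics
cat > h.py <<'E'
import numpy as np, cv2
from rig import sensors, read_camera, workorder, robot
E
python3 - <<'E'
from h import *
print(sensors.observe(), robot.tip_extent)
a=read_camera("scene");b=read_camera("top")
import pickle;pickle.dump((a,b),open("c0.pkl","wb"))
for n,c in(("scene",a),("top",b)):
    print(n,c["K"].tolist(),c["k1"],c["R"].tolist(),c["t"].tolist())
    cv2.imwrite(f"pics/{n}0.png",cv2.resize(c["img"],(800,600),interpolation=cv2.INTER_CUBIC))
E
```

```text
{'time_s': 0.0, 'q': array([-1.29438303e+00,  1.31174864e-01,  1.48927045e+00,  2.22056486e-05,
        1.52299410e+00, -8.54021073e-02]), 'joint_vel': array([-0.0010906 , -0.00015903, -0.00028296, -0.00044667, -0.00151148,
       -0.00074063]), 'joint_torque': array([ 8.79366962e-04, -5.69396281e+01, -5.00546765e+01, -3.58782481e-04,
        1.47577445e-02, -4.00031837e-06]), 'eef_pos': array([ 0.21226732, -0.56063782,  0.24124107]), 'eef_rot': array([-9.20229186e-04,  9.83680460e-01,  1.79921927e-01, -7.70148134e-05]), 'ft_force': array([ 1.37791643,  0.25020366, -0.13763349]), 'ft_torque': array([-0.0223635 , -0.0187489 , -0.01632815]), 'grasp_force': 0.0, 'gripper_width': 0.08553298532490733} 0.011
scene [[348.82668394996193, 0.0, 253.66109484902202], [0.0, 348.82668394996193, 186.22104805786603], [0.0, 0.0, 1.0]] -0.004982937427007064 [[-0.856069187136971, 0.5166340873555126, -0.015322095711165837], [0.4262940075444933, 0.6889909461476028, -0.5861440908669865], [-0.29226523222289197, -0.5083116129983333, -0.8100619347461844]] [0.5146810378543811, -0.22157482360150854, 1.1927940480066166]
top [[351.0993709894449, 0.0, 256.8161003860499], [0.0, 351.0993709894449, 193.93363971872034], [0.0, 0.0, 1.0]] -0.07102042845515352 [[0.007219714817698237, -0.9999731896729672, -0.001222969019837444], [-0.9993719726744537, -0.007172933821792308, -0.034701718302697485], [0.034692015662435786, 0.001472737471704268, -0.999396965721638]] [0.0064925510132851005, 0.5851552327390996, 1.0881655654032059]
```

View pics/scene0.png

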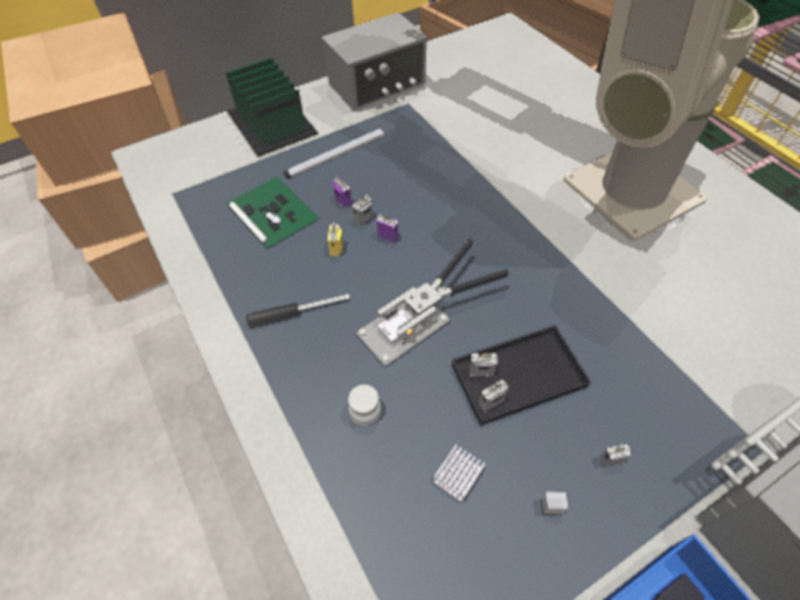

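View pics/top0.png

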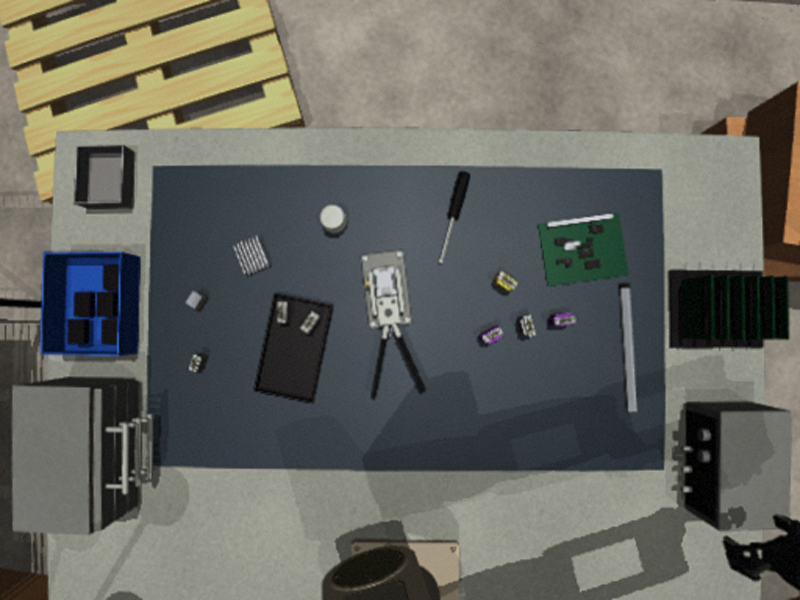

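The scene shows the only grey large plug at top (527,325)/scene (362,208). Purple ones at top (491,335) and (563,320), yellow at (505,280), and the smaller grey one at (196,363) far left. The mid one fits (grey, larger). The pliers stand at top (387,290), with the tray at (294,347). Next come enlarged crops.

```bash
cat > crop.py <<'E'
from h import *
import pickle
a,b=pickle.load(open("c0.pkl","rb"))
def cr(c,u0,v0,w,h,W,H):
    im=cv2.resize(c["img"][v0:v0+h,u0:u0+w],(W,H),interpolation=cv2.INTER_CUBIC)
    s=W/w
    for k in range(w):
        if (u0+k)%10==0: cv2.line(im,(int((k+.5)*s),0),(int((k+.5)*s),5),(0,255,255),1);cv2.putText(im,str(u0+k),(int(k*s),16),0,.35,(0,255,255),1)
    for k in range(h):
        if (v0+k)%10==0: cv2.line(im,(0,int((k+.5)*s)),(5,int((k+.5)*s)),(0,255,255),1);cv2.putText(im,str(v0+k),(6,int((k+.9)*s)),0,.35,(0,255,255),1)
    return im
E
python3 - <<'E'
from crop import *
A=np.hstack([cr(b,322,193,30,30,400,400),cr(a,217,117,30,30,400,400)])
cv2.imwrite("pics/plug.png",A)
B=np.hstack([cr(b,225,155,50,75,400,600),cr(a,222,165,50,75,400,600)])
cv2.imwrite("pics/pl.png",B)
E
```

```text
(no output)
```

View pics/plug.png

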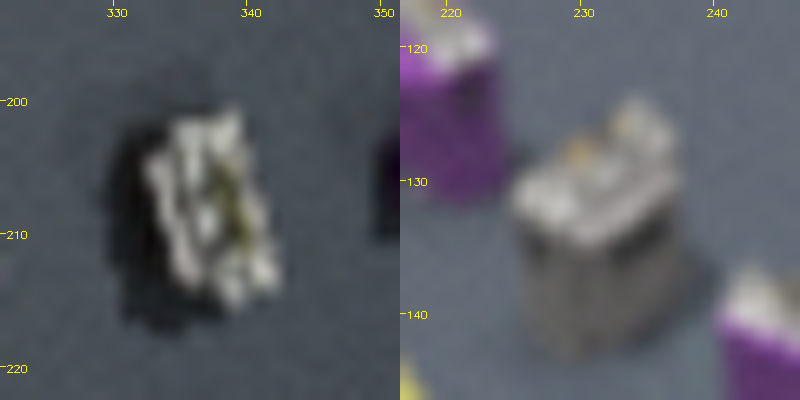

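View pics/pl.png

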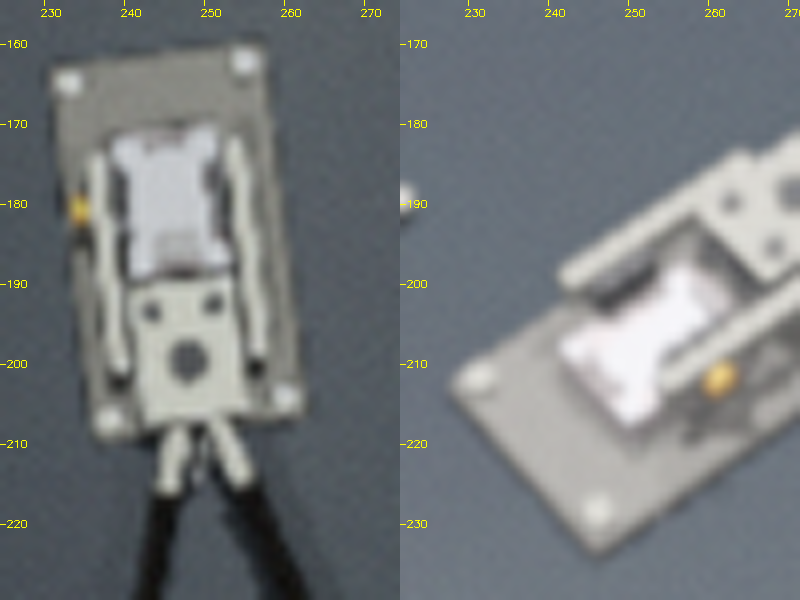

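The left crops show the plug in the top view with its sprung cover strip on the left (332-336, 204-214), i.e. towards +y. The scene view confirms it, with the cover on the near side. The pliers crop shows the nest block corners (238.6,172), (251.4,170.5), (241,188.9), (253,188) and the pivot hole at (247.9,199.5). Next I fit the models.

```bash
cat >> h.py <<'E'
from scipy.optimize import least_squares
def proj(c,X):
    X=np.atleast_2d(X)@c["R"].T+c["t"]; s=X[:,:2]/X[:,2:]
    s=s*(1+c["k1"]*(s**2).sum(1,keepdims=True))
    return s@c["K"][:2,:2].T+c["K"][:2,2]
def ray(c,uv):
    d=least_squares(lambda s:s*(1+c["k1"]*(s@s))-(np.array(uv)-c["K"][:2,2])/c["K"][0,0],[0,0]).x
    return -c["R"].T@c["t"], c["R"].T@np.array([d[0],d[1],1])
def atz(c,uv,z):
    o,d=ray(c,uv); return o+d*(z-o[2])/d[2]
def tri(a,ua,b,ub):
    f=lambda X:np.r_[proj(a,X)[0]-ua,proj(b,X)[0]-ub]
    r=least_squares(f,[.5,0,.03]); return r.x,np.abs(r.fun).max()
def T(x,y,yaw,P):
    c,s=np.cos(yaw),np.sin(yaw);P=np.atleast_2d(P)
    return np.c_[x+c*P[:,0]-s*P[:,1],y+s*P[:,0]+c*P[:,1],P[:,2]]
E
python3 - <<'E'
from crop import *
print("cam",ray(a,(250,190))[0],ray(b,(250,190))[0])
S=lambda x,y:(222+(x-400)/8-.5,165+y/8-.5)
Tp=lambda x,y:(225+x/8-.5,155+y/8-.5)
for n,s,t in [("block+x+y",S(632,425),Tp(113,140)),("block+x-y",S(560,345),Tp(215,128)),("holeL",S(597,510),Tp(68,82)),("holeR",S(477,378),Tp(245,62)),("screw",S(720,378),Tp(80,209)),("armtipL",S(668,388),Tp(97,152)),("armtipR",S(566,278),Tp(234,138)),("headhole1",S(774,246),Tp(152,311)),("hh2",S(730,202),Tp(213,304)),("pivot",S(797,193),Tp(187,360))]:
    print(n,*tri(a,s,b,t))
for p in [(113,140),(215,128),(132,275),(228,268)]: print("top@39mm",atz(b,Tp(*p),.039))
Q=lambda x,y:(322+x/13.33-.5,193+y/13.33-.5)
pts=[((-20,-9,48),(238,108)),((20,-9,48),(280,287)),((20,8,48),(235,308)),((-20,8,48),(175,122)),((-15.2,13.5,44),(147,158)),((15.2,13.5,44),(187,285))]
P=np.array([p for p,_ in pts])/1e3;U=np.array([Q(*q) for _,q in pts])
# own x maps which way: cover toward +y world
for sg in(1,-1):
  r=least_squares(lambda v:(proj(b,T(v[0],v[1],v[2],P*[sg,1,1]))-U).ravel(),[.5,-.25,.2])
  print(sg,r.x,np.abs(r.fun).max())
E
```

```text
cam [0.88367083 0.49307235 0.84424827] [0.54699021 0.00908707 1.1078232 ]
block+x+y [0.65145275 0.06729814 0.02989824] 0.05266048817398428
block+x-y [0.65646856 0.02784954 0.03151342] 0.04222091894973801
holeL [0.67538898 0.08512535 0.02096408] 0.1355316253901151
holeR [0.683875   0.01654719 0.01763208] 0.07200864809203722
screw [0.62325948 0.07830813 0.05128914] 0.03193919689209679
armtipL [0.64255301 0.07323025 0.05458895] 0.7315674333176787
armtipR [0.6493667  0.02065447 0.05835227] 0.19310359917002984
headhole1 [0.58445594 0.05032546 0.06451797] 0.04771599937095061
hh2 [0.58744866 0.02748952 0.06505136] 0.04427492464299121
pivot [0.56647219 0.03700252 0.06623198] 0.015548150858364806
top@39mm [0.65072408 0.06670585 0.039     ]
top@39mm [0.65558547 0.02779701 0.039     ]
top@39mm [0.59917499 0.05898346 0.039     ]
top@39mm [0.60210473 0.02242385 0.039     ]
1 [ 0.54070325 -0.22958058 -2.85823067] 7.937355148939503
-1 [ 0.54300785 -0.2375245   0.28205704] 1.138993767458544
```

```bash
cat > fit.py <<'E'
from crop import *
from itertools import product,combinations
boxes=[((-20,20),(-9,8),(0,48)),((-15.25,15.25),(8,13.5),(4,44.5))]
B=[np.array(list(product(*bx)))/1e3 for bx in boxes]
def sil(c,x,y,yaw,up=4,win=None,dz=0):
    u0,v0,w,h=win; m=np.zeros((h*up,w*up),np.uint8)
    for b_ in B:
        p=proj(c,T(x,y,yaw,b_+[0,0,dz])); q=((p-[u0,v0]+.5)*up).astype(np.float32)
        cv2.fillConvexPoly(m,cv2.convexHull(np.round(q*16).astype(np.int32)),255,shift=4)
    return cv2.resize(m,(w,h),interpolation=cv2.INTER_AREA)/255.
E
python3 - <<'E'
from fit import *
wt=(328,196,20,24); ws=(222,120,20,28)
def gm(c,win):
    u0,v0,w,h=win; im=c["img"][v0:v0+h,u0:u0+w].astype(float)
    f=im.copy(); L=im.mean(2); sat=im[...,0]-im[...,2]  # mat bluish: b>r
    return L,sat
Lt,st=gm(b,wt);Ls,ss=gm(a,ws)
np.set_printoptions(linewidth=200)
print(st.astype(int));print(Lt.astype(int)); print(ss.astype(int))
x,y,yaw=.543,-.2375,.282
ims=[]
for c,w in((b,(322,193,30,30)),(a,(217,117,30,30))):
    im=cr(c,*w,400,400); s=400/30
    for k in B:
        p=((proj(c,T(x,y,yaw,k))-w[:2]+.5)*s).astype(int)
        for i,j in combinations(range(8),2):
            if bin(i^j).count("1")==1: cv2.line(im,p[i].tolist(),p[j].tolist(),(0,0,255),1)
    ims.append(im)
cv2.imwrite("pics/ov.png",np.hstack(ims))
E
```

```text
[[ 13  14  14  13  15  15  17  15  14  15  14  13  13  17  13  14  11  15  14  13]
 [ 13  13  12  12  15  14  14  14  15  14  14  12  15  14  15  12  14  16  14  14]
 [ 15  13  15  13  14  13  12  10  13  12  14  14  15  16  12  15  14  14  14  14]
 [ 13  12  12  12  11  13  12  13  13  11  14  17  18  15  15  15  13  13  13  13]
 [ 14  13  14  13  11  14   9  11  12  11  13  12  15  16  14  14  13  11  12  14]
 [ 12  14  14  10  11  11   8  10   5   4   4   4  14  15  14  12  15  17  14  14]
 [ 15  10  12   9   6   6   2   1  -1  -5  -7  -3  12  14  13  15  12  14  12  11]
 [ 13  12  12   7   4  -1  -1  -1  -3  -6  -8  -5   3  15  17  15  14  15  14  13]
 [ 14  10   9   2  -2  -1  -2  -6  -6  -4  -6  -7   2  13  14  15  14  15  16  10]
 [ 13  14   7  -1  -2  -5  -5  -5  -4  -5 -17 -20  -2  12  15  14  13  13  15  14]
 [ 12  15   5   0  -2  -5  -7  -4  -4  -4 -15 -17  -2   8  14  14  15  15  13  12]
 [ 12  11   7  -1  -3  -4  -6  -3  -5  -7 -22 -17  -2   4  13  16  15  13  15  12]
 [ 14  12   7  -1  -1  -2  -7  -5  -7  -6 -16 -27 -16  -3  11  13  15  17  13  13]
 [ 14  14   8   4   0
[... 4510 characters left out ...]
-3  -3  -3  -1   2  10  13  14   6]
 [ 18  18  19  16   7   0  -4  -3  -2  -2  -2  -3  -2   1   4  10  13  16  17   9]
 [ 20  17  17  16   9   2  -1  -2  -2  -3  -2  -2   2   4   7  14  18  19  18  17]
 [ 19  18  18  17  13   7   1  -1  -3  -1  -1   3   6  13  15  16  19  19  20  17]
 [ 19  17  19  17  15  13   7   3   0   6   9  13  14  16  18  18  19  21  18  16]
 [ 20  18  19  20  18  15  16  12  12  13  16  17  18  18  18  20  20  18  18  18]
 [ 18  18  18  20  20  19  20  17  19  19  17  20  20  19  20  19  20  19  19  18]
 [ 18  19  18  20  20  20  20  20  21  19  20  19  19  19  19  21  20  19  20  19]
 [ 19  22  21  20  19  21  21  20  19  19  19  19  19  20  20  20  21  21  19  18]]
```

View pics/ov.png

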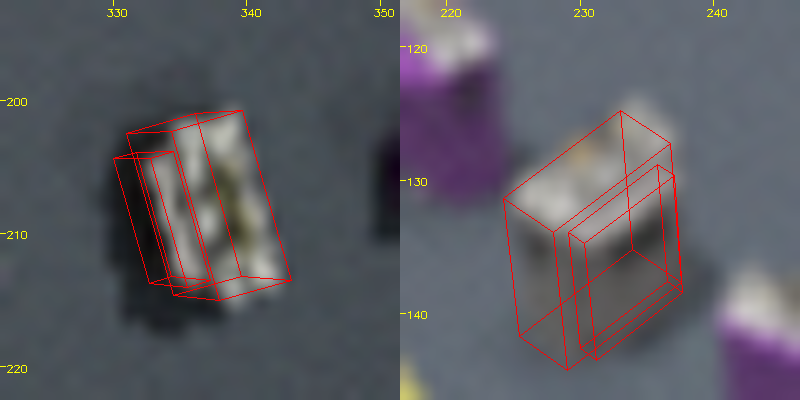

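```bash
cat > f2.py <<'E'
from fit import *
wt=(328,196,20,24); ws=(223,120,20,28)
def fill(c,win,boxes,v,up=8):
    u0,v0,w,h=win; m=np.zeros((h*up,w*up),np.uint8)
    for k in boxes:
        k=np.array(list(product(*k)))/1e3
        q=(proj(c,T(*v,k))-[u0,v0]+.5)*up
        cv2.fillConvexPoly(m,cv2.convexHull(np.round(q*16).astype(np.int32)),255,shift=4)
    m=cv2.resize(m,(w,h),interpolation=cv2.INTER_AREA)/255.
    return cv2.GaussianBlur(m,(0,0),.6)
im=lambda c,w:c["img"][w[1]:w[1]+w[3],w[0]:w[0]+w[2]].astype(float)
t=im(b,wt);s=im(a,ws)
mt=np.clip((t.mean(2)-82)/35,0,1); mt=np.maximum(mt,((t.mean(2)>45)&(t[...,0]-t[...,2]<2))*1.)
ms=np.clip((18-(s[...,0]-s[...,2]))/19,0,1); ms[:6,:2]=0; ms[:12,:4]=0;ms[17:,18:]=0
E
python3 - <<'E'
from f2 import *
from scipy.optimize import minimize
full=[((-20,20),(-9,8),(0,48)),((-15.25,15.25),(8,13.5),(4,44.5)),((-19,19),(-6,6),(48,52)),((-12,12),(-4,4),(52,56))]
for fl in (((-20,20),(-9,8),(48,48.1)),((-20,20),(-7,7),(50,52))):
  top=[fl,((-15.25,15.25),(8,13.5),(44,44.5)),((-12,12),(-4,4),(52,56))]
  for wtt,wss in((1,1),(1,0),(0,1)):
    f=lambda p:(lambda v:wtt*((fill(b,wt,top,v)-mt)**2).sum()+wss*((fill(a,ws,full,v)-ms)**2).sum())([.543+p[0]/1e3,-.2375+p[1]/1e3,.28+p[2]/50])
    r=min((minimize(f,[i,j,k],method="Nelder-Mead",options=dict(initial_simplex=np.array([i,j,k])+np.r_[np.zeros((1,3)),4*np.eye(3)])) for i in(-2,2) for j in(-2,2) for k in(-3,3)),key=lambda r:r.fun)
    print(wtt,wss,r.x,.28+r.x[2]/50,r.fun)
E
```

```text
1 1 [-1.05539292  1.40407759 -0.03135561] 0.27937288779598257 14.360748129519418
1 0 [-0.30027127  1.95191792 -0.80235989] 0.2639528022988819 6.811495527964549
0 1 [-2.3432422  -0.56465978  1.55505821] 0.31110116411340083 4.4868402837660275
1 1 [-1.17697469  0.92440215  0.7073318 ] 0.29414663601374785 17.387194937602324
1 0 [-0.17223127  1.62743504 -1.36231962] 0.2527536075904257 10.361762791782498
0 1 [-2.3432422  -0.56465978  1.55505821] 0.31110116411340083 4.4868402837660275
```

Request:
carry_out(increments=[{"dx": 0.9,"dy": 0.9,"dz": 0,"rz": 0.079,"fingers": 65},{"dx": 0.9,"dy": 0.9,"dz": 0,"rz": 0.079,"fingers": 65},{"dx": 0.9,"dy": 0.9,"dz": 0,"rz": 0.079,"fingers": 65},{"dx": 0.9,"dy": 0.9,"dz": 0,"rz": 0.079,"fingers": 65},{"dx": 0.9,"dy": 0.9,"dz": 0,"rz": 0.079,"fingers": 65}], grip_force=25)

```text
invalid input at $.increments[0]: expected keys dx, dy, dz, rx, ry, rz, fingers
```

Request:
carry_out(increments=[{"dx": 0.9,"dy": 0.9,"dz": 0,"rz": 0.079,"fingers": 65},{"dx": 0.9,"dy": 0.9,"dz": 0,"rz": 0.079,"fingers": 65},{"dx": 0.9,"dy": 0.9,"dz": 0,"rz": 0.079,"fingers": 65},{"dx": 0.9,"dy": 0.9,"dz": 0,"rz": 0.079,"fingers": 65},{"dx": 0.9,"dy": 0.9,"dz": 0,"rz": 0.079,"fingers": 65}])

```text
invalid input at $.increments[0]: expected keys dx, dy, dz, rx, ry, rz, fingers
```

Request:
carry_out(increments=[{"dx": 0.95,"dy": 0.9,"dz": -0.5,"rz": 0.079,"fingers": 65},{"dx": 0.95,"dy": 0.9,"dz": -0.5,"rz": 0.079,"fingers": 65},{"dx": 0.95,"dy": 0.9,"dz": -0.5,"rz": 0.079,"fingers": 65},{"dx": 0.95,"dy": 0.9,"dz": -0.5,"rz": 0.079,"fingers": 65},{"dx": 0.95,"dy": 0.9,"dz": -0.5,"rz": 0.079,"fingers": 65},{"dx": 0.95,"dy": 0.9,"dz": -0.5,"rz": 0.079,"fingers": 65}])

```text
invalid input at $.increments[0]: expected keys dx, dy, dz, rx, ry, rz, fingers
```

```bash
cat >> h.py <<'E'
def st():
    o=sensors.observe(); w,x,y,z=o["eef_rot"]
    ty=np.array([2*(x*y-w*z),1-2*(x*x+z*z),2*(y*z+w*x)])
    tz=np.array([2*(x*z+w*y),2*(y*z-w*x),1-2*(x*x+y*y)])
    print(round(o["time_s"],2),"tcp",o["eef_pos"].round(4),"yaw_y",round(np.arctan2(ty[1],ty[0]),4),"tz",tz.round(3),"F",o["ft_force"].round(2),"w",round(o["gripper_width"]*1e3,2),"g",o["grasp_force"],"tip",robot.tip_extent)
E
python3 -c "
from h import *;st();print(sensors.observe()['q'])
from fit import cr
a=read_camera('scene')
cv2.imwrite('pics/s1.png',cr(a,192,83,80,80,600,600))"
```

```text
0.1 tcp [ 0.2123 -0.5607  0.2414] yaw_y -1.209 tz [-0.     0.002 -1.   ] F [-0.19  0.19  0.69] w 85.6 g 0.0 tip 0.011
[-1.29438582e+00  1.31084876e-01  1.48916318e+00 -1.32654818e-06
  1.52300465e+00 -8.53916770e-02]
```

View pics/s1.png

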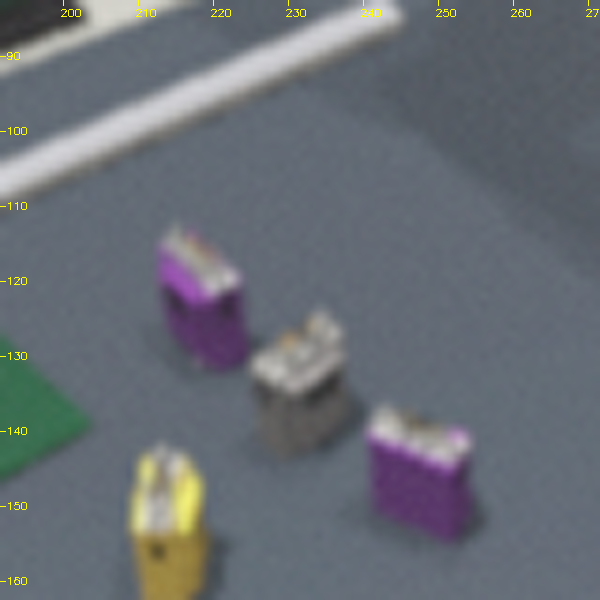

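The moves were refused because all keys are needed, so nothing moved. The crop confirms the grey plug at scene (231,134) between the purple ones, with the yellow one at (213,155). I resend the moves.

Request:
carry_out(increments=[{"dx": 0.9,"dy": 0.9,"dz": 0,"rx": 0,"ry": 0,"rz": 0.079,"fingers": 65},{"dx": 0.9,"dy": 0.9,"dz": 0,"rx": 0,"ry": 0,"rz": 0.079,"fingers": 65},{"dx": 0.9,"dy": 0.9,"dz": 0,"rx": 0,"ry": 0,"rz": 0.079,"fingers": 65},{"dx": 0.9,"dy": 0.9,"dz": 0,"rx": 0,"ry": 0,"rz": 0.079,"fingers": 65},{"dx": 0.9,"dy": 0.9,"dz": 0,"rx": 0,"ry": 0,"rz": 0.079,"fingers": 65}], grip_force=25)

```text
time_s: 0.57
eef_pos: [0.3239, -0.4494, 0.2421]
eef_rot: [-0.001, 0.907, 0.421, 0.001]
ft_force: [-0.0, -0.2, 0.3]
gripper_width: 0.0651
grasp_force: 0.0
```

Request:
carry_out(increments=[{"dx": 0.9,"dy": 0.9,"dz": 0,"rx": 0,"ry": 0,"rz": 0.079,"fingers": 65},{"dx": 0.9,"dy": 0.9,"dz": 0,"rx": 0,"ry": 0,"rz": 0.079,"fingers": 65},{"dx": 0.9,"dy": 0.9,"dz": 0,"rx": 0,"ry": 0,"rz": 0.079,"fingers": 65},{"dx": 0.9,"dy": 0.9,"dz": 0,"rx": 0,"ry": 0,"rz": 0.079,"fingers": 65},{"dx": 0.9,"dy": 0.9,"dz": 0,"rx": 0,"ry": 0,"rz": 0.079,"fingers": 65}])

```text
time_s: 0.98
eef_pos: [0.4314, -0.3415, 0.2421]
eef_rot: [-0.0, 0.776, 0.631, 0.001]
ft_force: [0.5, -0.4, 0.7]
gripper_width: 0.0648
grasp_force: 0.0
```

Request:
carry_out(increments=[{"dx": 0.95,"dy": 0.9,"dz": -0.5,"rx": 0,"ry": 0,"rz": 0.079,"fingers": 65},{"dx": 0.95,"dy": 0.9,"dz": -0.5,"rx": 0,"ry": 0,"rz": 0.079,"fingers": 65},{"dx": 0.95,"dy": 0.9,"dz": -0.5,"rx": 0,"ry": 0,"rz": 0.079,"fingers": 65},{"dx": 0.95,"dy": 0.9,"dz": -0.5,"rx": 0,"ry": 0,"rz": 0.079,"fingers": 65},{"dx": 0.95,"dy": 0.9,"dz": -0.5,"rx": 0,"ry": 0,"rz": 0.079,"fingers": 65},{"dx": 0.95,"dy": 0.9,"dz": -0.5,"rx": 0,"ry": 0,"rz": 0.079,"fingers": 65}])

```text
time_s: 1.48
eef_pos: [0.5424, -0.2356, 0.1802]
eef_rot: [-0.002, 0.601, 0.799, -0.0]
ft_force: [-0.3, -1.0, -0.9]
gripper_width: 0.0653
grasp_force: 0.0
```

```bash
python3 -c "
from h import *;st();print(sensors.observe()['q'])"
```

```text
1.48 tcp [ 0.5424 -0.2356  0.1802] yaw_y 0.2817 tz [-0.003  0.001 -1.   ] F [-0.34 -0.98 -0.92] w 65.35 g 0.0 tip 0.011
[-4.96283483e-01  1.46448281e-01  1.58478134e+00 -2.73236711e-04
  1.41376857e+00 -7.77919415e-01]
```

Request:
carry_out(increments=[{"dx": 0,"dy": -0.006,"dz": -0.4,"rx": 0,"ry": 0,"rz": 0,"fingers": 65},{"dx": 0,"dy": -0.006,"dz": -0.8,"rx": 0,"ry": 0,"rz": 0,"fingers": 65},{"dx": 0,"dy": -0.006,"dz": -0.8,"rx": 0,"ry": 0,"rz": 0,"fingers": 65},{"dx": 0,"dy": -0.006,"dz": -0.8,"rx": 0,"ry": 0,"rz": 0,"fingers": 65}])

```text
time_s: 1.82
eef_pos: [0.5384, -0.2375, 0.0819]
eef_rot: [-0.004, 0.603, 0.798, -0.001]
ft_force: [-0.1, 0.5, -0.3]
gripper_width: 0.0649
grasp_force: 0.0
```

Request:
carry_out(increments=[{"dx": 0,"dy": 0,"dz": -0.2,"rx": 0,"ry": 0,"rz": 0,"fingers": 65},{"dx": 0,"dy": 0,"dz": -0.33,"rx": 0,"ry": 0,"rz": 0,"fingers": 65},{"dx": 0,"dy": 0,"dz": -0.33,"rx": 0,"ry": 0,"rz": 0,"fingers": 65}])

```text
time_s: 2.07
eef_pos: [0.5412, -0.2385, 0.0461]
eef_rot: [-0.001, 0.602, 0.798, -0.0]
ft_force: [-0.6, 0.0, -0.9]
gripper_width: 0.0652
grasp_force: 0.0
```

```bash
python3 -c "
from h import *;st()
from fit import cr
a=read_camera('scene');b=read_camera('top')
cv2.imwrite('pics/s2.png',np.hstack([cr(a,212,103,40,50,400,500),cr(b,317,183,40,50,400,500)]))"
```

```text
2.07 tcp [ 0.5412 -0.2385  0.0461] yaw_y 0.2781 tz [-0.002  0.001 -1.   ] F [-0.62  0.03 -0.88] w 65.17 g 0.0 tip 0.011
```

View pics/s2.png

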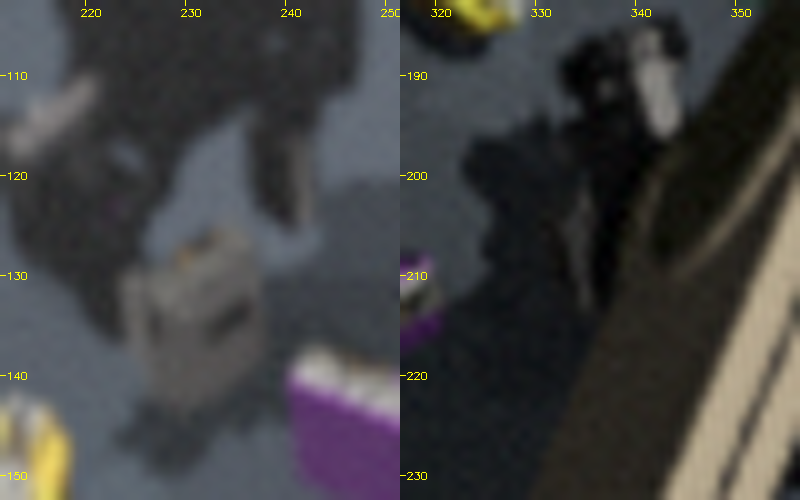

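```bash
python3 -c "
from h import *;st()
from fit import a
print(proj(a,[[.542,-.2363,.048],[.5412,-.2385,.048],[.5412,-.2385,.0351]]))
for s in(-1,1): print(proj(a,T(.5412,-.2385,.28,[[s*.0325,-.011,.035],[s*.0325,.011,.035],[s*.0325,.011,.057]])).round(1).tolist())"
```

```text
2.17 tcp [ 0.5429 -0.239   0.0488] yaw_y 0.2788 tz [ 0.001 -0.001 -1.   ] F [-0.31  0.62  0.23] w 64.85 g 0.0 tip 0.011
[[231.11292543 129.48936515]
 [230.99922338 128.97839775]
 [231.27011174 131.84733791]]
[[235.9, 125.0], [240.7, 128.2], [240.4, 123.2]]
[[221.7, 135.6], [226.5, 139.0], [225.9, 134.1]]
```

Request:
carry_out(increments=[{"dx": 0,"dy": 0,"dz": 0,"rx": 0,"ry": 0,"rz": 0,"fingers": 60},{"dx": 0,"dy": 0,"dz": 0,"rx": 0,"ry": 0,"rz": 0,"fingers": 60},{"dx": 0,"dy": 0,"dz": 0,"rx": 0,"ry": 0,"rz": 0,"fingers": 60}])

```text
time_s: 2.42
eef_pos: [0.5435, -0.2386, 0.0486]
eef_rot: [0.001, 0.602, 0.799, 0.0]
ft_force: [-0.8, -0.8, 0.1]
gripper_width: 0.06
grasp_force: 0.0
```

```bash
python3 -c "
from h import *
st();read_camera('top');st();read_camera('top');st()"
```

```text
2.42 tcp [ 0.5435 -0.2386  0.0486] yaw_y 0.2799 tz [ 0.002 -0.001 -1.   ] F [-0.84 -0.83  0.08] w 60.01 g 0.0 tip 0.011
2.47 tcp [ 0.5432 -0.2384  0.0482] yaw_y 0.28 tz [ 0.002 -0.001 -1.   ] F [ 0.23  0.27 -0.47] w 60.36 g 0.0 tip 0.011
2.52 tcp [ 0.543  -0.2382  0.0478] yaw_y 0.2801 tz [ 0.001 -0.001 -1.   ] F [-0.27  0.15  0.58] w 60.18 g 0.0 tip 0.011
```

Request:
carry_out(increments=[{"dx": 0,"dy": 0.005,"dz": -0.015,"rx": 0,"ry": 0,"rz": 0,"fingers": 60},{"dx": 0,"dy": 0.005,"dz": -0.015,"rx": 0,"ry": 0,"rz": 0,"fingers": 60},{"dx": 0,"dy": 0.005,"dz": -0.015,"rx": 0,"ry": 0,"rz": 0,"fingers": 50},{"dx": 0,"dy": 0.005,"dz": -0.015,"rx": 0,"ry": 0,"rz": 0,"fingers": 44},{"dx": 0,"dy": 0.005,"dz": -0.015,"rx": 0,"ry": 0,"rz": 0,"fingers": 40},{"dx": 0,"dy": 0.005,"dz": -0.015,"rx": 0,"ry": 0,"rz": 0,"fingers": 36},{"dx": 0,"dy": 0.005,"dz": -0.015,"rx": 0,"ry": 0,"rz": 0,"fingers": 36},{"dx": 0,"dy": 0.005,"dz": -0.015,"rx": 0,"ry": 0,"rz": 0,"fingers": 36},{"dx": 0,"dy": 0.005,"dz": -0.015,"rx": 0,"ry": 0,"rz": 0,"fingers": 36}], grip_force=25)

```text
time_s: 3.27
eef_pos: [0.5426, -0.2372, 0.045]
eef_rot: [0.0, 0.601, 0.799, 0.0]
ft_force: [1.5, 1.2, 1.4]
gripper_width: 0.039
grasp_force: 26.5
```

```bash
python3 -c "
from h import *
st()"
```

```text
3.27 tcp [ 0.5426 -0.2372  0.045 ] yaw_y 0.2802 tz [ 0. -0. -1.] F [1.55 1.23 1.42] w 38.99 g 26.49166401475668 tip 0.011
```

Request:
carry_out(increments=[{"dx": 0,"dy": 0,"dz": 0.1,"rx": 0,"ry": 0,"rz": 0,"fingers": 36},{"dx": 0,"dy": 0,"dz": 0.35,"rx": 0,"ry": 0,"rz": 0,"fingers": 36},{"dx": 0,"dy": 0,"dz": 0.6,"rx": 0,"ry": 0,"rz": 0,"fingers": 36},{"dx": 0,"dy": 0,"dz": 0.8,"rx": 0,"ry": 0,"rz": 0,"fingers": 36},{"dx": 0,"dy": 0,"dz": 0.8,"rx": 0,"ry": 0,"rz": 0,"fingers": 36}])

```text
time_s: 3.68
eef_pos: [0.5454, -0.2391, 0.1482]
eef_rot: [0.005, 0.601, 0.799, 0.001]
ft_force: [1.5, 0.1, -0.2]
gripper_width: 0.0394
grasp_force: 26.3
```

Request:
carry_out(increments=[{"dx": 0.1,"dy": 0.3,"dz": 0,"rx": 0,"ry": 0,"rz": -0.01,"fingers": 36},{"dx": 0.2,"dy": 0.55,"dz": 0,"rx": 0,"ry": 0,"rz": -0.01,"fingers": 36},{"dx": 0.3,"dy": 0.8,"dz": 0,"rx": 0,"ry": 0,"rz": -0.01,"fingers": 36},{"dx": 0.3,"dy": 1.0,"dz": 0,"rx": 0,"ry": 0,"rz": -0.01,"fingers": 36}])

```text
time_s: 4.02
eef_pos: [0.5793, -0.1153, 0.141]
eef_rot: [0.0, 0.626, 0.78, 0.0]
ft_force: [-0.1, 0.0, -1.1]
gripper_width: 0.0391
grasp_force: 26.2
```

Request:
carry_out(increments=[{"dx": 0.1,"dy": 0.3,"dz": 0,"rx": 0,"ry": 0,"rz": -0.01,"fingers": 36},{"dx": 0.2,"dy": 0.55,"dz": 0,"rx": 0,"ry": 0,"rz": -0.0153,"fingers": 36},{"dx": 0.3,"dy": 0.8,"dz": 0,"rx": 0,"ry": 0,"rz": -0.0153,"fingers": 36},{"dx": 0.3,"dy": 0.9,"dz": 0,"rx": 0,"ry": 0,"rz": -0.0153,"fingers": 36}])

```text
time_s: 4.35
eef_pos: [0.6152, -0.0055, 0.1408]
eef_rot: [-0.0, 0.662, 0.749, 0.001]
ft_force: [-0.3, -1.2, -1.1]
gripper_width: 0.0391
grasp_force: 26.3
```

Request:
carry_out(increments=[{"dx": 0.05,"dy": 0.2,"dz": 0,"rx": 0,"ry": 0,"rz": 0,"fingers": 36},{"dx": 0.115,"dy": 0.417,"dz": 0,"rx": 0,"ry": 0,"rz": 0,"fingers": 36},{"dx": 0.115,"dy": 0.417,"dz": 0,"rx": 0,"ry": 0,"rz": 0,"fingers": 36},{"dx": 0.115,"dy": 0.417,"dz": 0,"rx": 0,"ry": 0,"rz": 0,"fingers": 36},{"dx": 0.115,"dy": 0.417,"dz": 0,"rx": 0,"ry": 0,"rz": 0,"fingers": 36},{"dx": 0.115,"dy": 0.417,"dz": 0,"rx": 0,"ry": 0,"rz": 0,"fingers": 36}])

```text
time_s: 4.85
eef_pos: [0.6278, 0.0397, 0.1407]
eef_rot: [-0.0, 0.663, 0.748, -0.0]
ft_force: [-0.6, -0.5, -1.0]
gripper_width: 0.039
grasp_force: 26.3
```

```bash
python3 -c "
from h import *
st()
from fit import cr
a=read_camera('scene')
import pickle;pickle.dump(a,open('c1.pkl','wb'))
s=400/50
def box(v,z0):
  P=[]
  return T(*v,np.array([[-20,-9,0],[20,-9,0],[20,8,0],[-20,8,0],[-15.25,13.5,4],[15.25,13.5,4],[15.25,13.5,44.5],[-15.25,13.5,44.5],[-20,8,48],[20,8,48],[20,-9,48],[-20,-9,48]])/1e3+[0,0,z0])
im=cr(a,222,130,50,75,400,600);im2=im.copy()
p=((proj(a,box((.6281,.0415,.121),.096))-[222,130]+.5)*s).astype(int)
cv2.polylines(im2,[p[:4],p[4:8],p[8:]],True,(0,0,255),1)
cv2.imwrite('pics/s3.png',np.hstack([im,im2]))"
```

```text
4.85 tcp [0.6278 0.0397 0.1407] yaw_y 0.1203 tz [-0.001 -0.    -1.   ] F [-0.62 -0.52 -0.96] w 38.99 g 26.303879600018263 tip 0.011
```

View pics/s3.png

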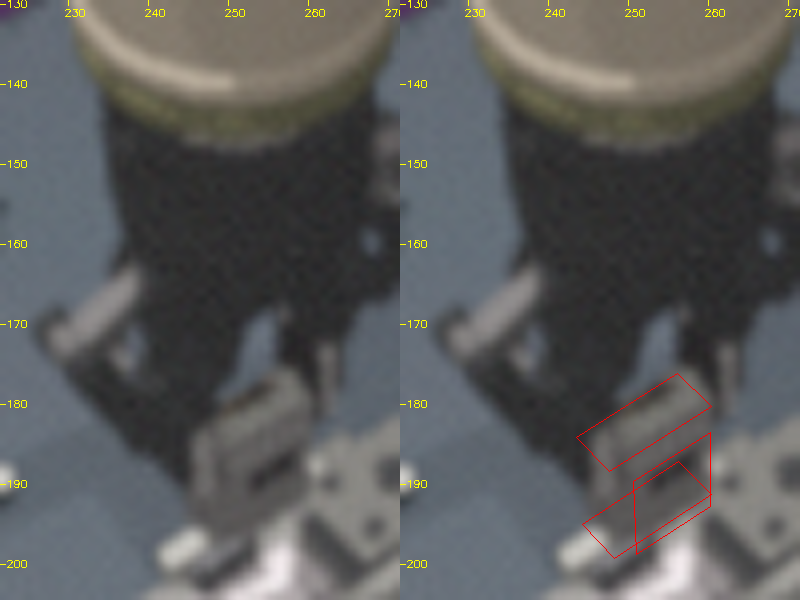

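Request:
carry_out(increments=[{"dx": 0,"dy": 0,"dz": -0.15,"rx": 0,"ry": 0,"rz": 0,"fingers": 36},{"dx": 0,"dy": 0,"dz": -0.25,"rx": 0,"ry": 0,"rz": 0,"fingers": 36},{"dx": 0,"dy": 0,"dz": -0.25,"rx": 0,"ry": 0,"rz": 0,"fingers": 36},{"dx": 0,"dy": 0,"dz": -0.25,"rx": 0,"ry": 0,"rz": 0,"fingers": 36},{"dx": 0,"dy": 0,"dz": -0.25,"rx": 0,"ry": 0,"rz": 0,"fingers": 36},{"dx": 0,"dy": 0,"dz": -0.25,"rx": 0,"ry": 0,"rz": 0,"fingers": 36},{"dx": 0,"dy": 0,"dz": -0.25,"rx": 0,"ry": 0,"rz": 0,"fingers": 36},{"dx": 0,"dy": 0,"dz": -0.25,"rx": 0,"ry": 0,"rz": 0,"fingers": 36}])

```text
time_s: 5.57
eef_pos: [0.6287, 0.0408, 0.1117]
eef_rot: [0.0, 0.663, 0.749, 0.0]
ft_force: [-0.1, 0.9, -1.8]
gripper_width: 0.039
grasp_force: 26.3
```

```bash
python3 -c "
from h import *
st()
from fit import cr
a=read_camera('scene')
import pickle;pickle.dump(a,open('c2.pkl','wb'))
im=cr(a,230,170,40,40,600,600)
cv2.imwrite('pics/s4.png',cv2.convertScaleAbs(im,alpha=1.3))"
```

```text
5.57 tcp [0.6287 0.0408 0.1117] yaw_y 0.1212 tz [ 0.001 -0.    -1.   ] F [-0.1   0.88 -1.76] w 39.02 g 26.259682271629572 tip 0.011
```

View pics/s4.png

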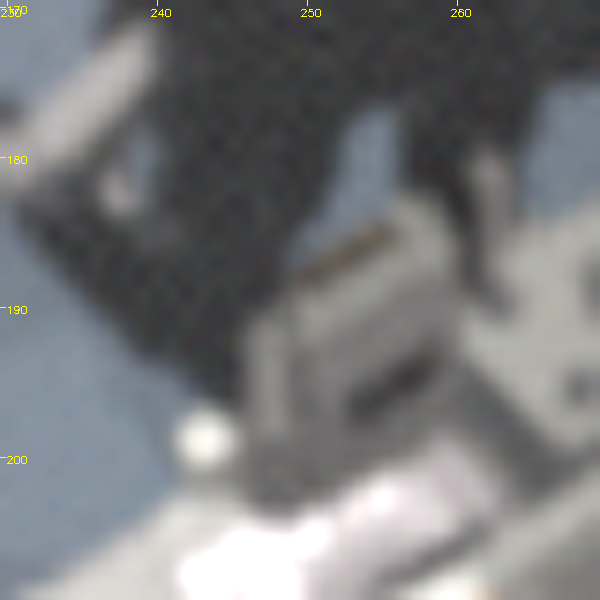

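Nine pictures are used. The plug hangs over the nest between the jaws at scene (252,195). I lower it by feel.

Request:
carry_out(increments=[{"dx": 0,"dy": 0.003,"dz": -0.08,"rx": 0,"ry": 0,"rz": 0,"fingers": 36},{"dx": 0,"dy": 0.003,"dz": -0.14,"rx": 0,"ry": 0,"rz": 0,"fingers": 36},{"dx": 0,"dy": 0.003,"dz": -0.19,"rx": 0,"ry": 0,"rz": 0,"fingers": 36},{"dx": 0,"dy": 0.003,"dz": -0.22,"rx": 0,"ry": 0,"rz": 0,"fingers": 36},{"dx": 0,"dy": 0.003,"dz": -0.22,"rx": 0,"ry": 0,"rz": 0,"fingers": 36},{"dx": 0,"dy": 0.003,"dz": -0.22,"rx": 0,"ry": 0,"rz": 0,"fingers": 36},{"dx": 0,"dy": 0.003,"dz": -0.22,"rx": 0,"ry": 0,"rz": 0,"fingers": 36},{"dx": 0,"dy": 0.003,"dz": -0.22,"rx": 0,"ry": 0,"rz": 0,"fingers": 36}])

```text
time_s: 6.28
eef_pos: [0.6286, 0.0411, 0.085]
eef_rot: [0.0, 0.663, 0.749, 0.0]
ft_force: [0.5, -0.3, -1.5]
gripper_width: 0.0392
grasp_force: 26.3
```

Request:
carry_out(increments=[{"dx": 0,"dy": 0,"dz": -0.02,"rx": 0,"ry": 0,"rz": 0,"fingers": 36},{"dx": 0,"dy": 0,"dz": -0.04,"rx": 0,"ry": 0,"rz": 0,"fingers": 36},{"dx": 0,"dy": 0,"dz": -0.04,"rx": 0,"ry": 0,"rz": 0,"fingers": 36},{"dx": 0,"dy": 0,"dz": -0.04,"rx": 0,"ry": 0,"rz": 0,"fingers": 36}])

```text
time_s: 6.62
eef_pos: [0.6279, 0.0411, 0.0794]
eef_rot: [-0.0, 0.663, 0.749, -0.0]
ft_force: [-0.3, 0.3, -1.7]
gripper_width: 0.0393
grasp_force: 26.3
```

```bash
python3 -c "
from h import *
st();print(sensors.observe()['ft_torque'])"
```

```text
6.62 tcp [0.6279 0.0411 0.0794] yaw_y 0.1211 tz [-0.001  0.    -1.   ] F [-0.3   0.28 -1.73] w 39.29 g 26.292838007211685 tip 0.011
[ 0.02180113 -0.03669428  0.02076463]
```

Request:
carry_out(increments=[{"dx": 0,"dy": 0,"dz": -0.015,"rx": 0,"ry": 0,"rz": 0,"fingers": 36},{"dx": 0,"dy": 0,"dz": -0.03,"rx": 0,"ry": 0,"rz": 0,"fingers": 36},{"dx": 0,"dy": 0,"dz": -0.03,"rx": 0,"ry": 0,"rz": 0,"fingers": 36},{"dx": 0,"dy": 0,"dz": -0.03,"rx": 0,"ry": 0,"rz": 0,"fingers": 36},{"dx": 0,"dy": 0,"dz": -0.03,"rx": 0,"ry": 0,"rz": 0,"fingers": 36}])

```text
time_s: 7.03
eef_pos: [0.6282, 0.0411, 0.0761]
eef_rot: [-0.0, 0.663, 0.749, -0.0]
ft_force: [-0.9, -0.5, -0.6]
gripper_width: 0.0392
grasp_force: 26.3
```

```bash
python3 -c "
from h import *
st();print(sensors.observe()['ft_torque'])"
```

```text
7.03 tcp [0.6282 0.0411 0.0761] yaw_y 0.1211 tz [-0.  0. -1.] F [-0.94 -0.51 -0.56] w 39.15 g 26.2938629463315 tip 0.011
[0.02555722 0.00967566 0.0246965 ]
```

Commanded z is 0.0752. I ease down the last millimetres until it touches.

Request:
carry_out(increments=[{"dx": 0,"dy": 0,"dz": -0.007,"rx": 0,"ry": 0,"rz": 0,"fingers": 36},{"dx": 0,"dy": 0,"dz": -0.013,"rx": 0,"ry": 0,"rz": 0,"fingers": 36},{"dx": 0,"dy": 0,"dz": -0.013,"rx": 0,"ry": 0,"rz": 0,"fingers": 36},{"dx": 0,"dy": 0,"dz": -0.013,"rx": 0,"ry": 0,"rz": 0,"fingers": 36},{"dx": 0,"dy": 0,"dz": -0.013,"rx": 0,"ry": 0,"rz": 0,"fingers": 36}])

```text
time_s: 7.45
eef_pos: [0.6284, 0.0411, 0.075]
eef_rot: [0.0, 0.663, 0.749, 0.0]
ft_force: [-0.8, 0.6, 3.3]
gripper_width: 0.0394
grasp_force: 26.8
```

```bash
python3 -c "
from h import *
st();print(sensors.observe()['ft_torque'])"
```

```text
7.45 tcp [0.6284 0.0411 0.075 ] yaw_y 0.1211 tz [ 0.001 -0.    -1.   ] F [-0.77  0.6   3.3 ] w 39.36 g 26.800740491598845 tip 0.011
[-0.05650803  0.39505857  0.01346641]
```

Request:
carry_out(increments=[{"dx": 0,"dy": 0,"dz": 0,"rx": 0,"ry": 0,"rz": 0,"fingers": 42},{"dx": 0,"dy": 0,"dz": 0,"rx": 0,"ry": 0,"rz": 0,"fingers": 47},{"dx": 0,"dy": 0,"dz": 0,"rx": 0,"ry": 0,"rz": 0,"fingers": 52},{"dx": 0,"dy": 0,"dz": 0,"rx": 0,"ry": 0,"rz": 0,"fingers": 52},{"dx": 0,"dy": 0,"dz": 0,"rx": 0,"ry": 0,"rz": 0,"fingers": 52}])

```text
time_s: 7.87
eef_pos: [0.6281, 0.0411, 0.0744]
eef_rot: [-0.0, 0.663, 0.749, -0.0]
ft_force: [0.0, 0.4, 0.6]
gripper_width: 0.0518
grasp_force: 0.0
```

Request:
carry_out(increments=[{"dx": 0,"dy": 0,"dz": 0.05,"rx": 0,"ry": 0,"rz": 0,"fingers": 54},{"dx": 0,"dy": 0,"dz": 0.2,"rx": 0,"ry": 0,"rz": 0,"fingers": 54},{"dx": 0,"dy": 0,"dz": 0.5,"rx": 0,"ry": 0,"rz": 0,"fingers": 54},{"dx": 0,"dy": 0,"dz": 0.8,"rx": 0,"ry": 0,"rz": 0,"fingers": 54},{"dx": 0,"dy": 0,"dz": 0.8,"rx": 0,"ry": 0,"rz": 0,"fingers": 54}])

```text
time_s: 8.28
eef_pos: [0.6326, 0.0411, 0.1804]
eef_rot: [0.005, 0.663, 0.749, 0.004]
ft_force: [1.5, -0.4, 2.0]
gripper_width: 0.054
grasp_force: 0.0
```

```bash
python3 -c "
from h import *
st()"
```

```text
8.28 tcp [0.6326 0.0411 0.1804] yaw_y 0.1213 tz [ 0.013 -0.    -1.   ] F [ 1.52 -0.39  1.95] w 53.99 g 0.0 tip 0.011
```

Request:
carry_out(increments=[{"dx": -0.2,"dy": 0,"dz": 0,"rx": 0,"ry": 0,"rz": -0.02,"fingers": 85},{"dx": -0.4,"dy": -0.0625,"dz": 0,"rx": 0,"ry": 0,"rz": -0.125,"fingers": 85},{"dx": -0.63,"dy": -0.0625,"dz": 0,"rx": 0,"ry": 0,"rz": -0.125,"fingers": 85},{"dx": -0.63,"dy": -0.0625,"dz": 0,"rx": 0,"ry": 0,"rz": -0.125,"fingers": 85},{"dx": -0.63,"dy": -0.0625,"dz": 0,"rx": 0,"ry": 0,"rz": -0.125,"fingers": 85},{"dx": -0.63,"dy": -0.0625,"dz": 0,"rx": 0,"ry": 0,"rz": -0.125,"fingers": 85},{"dx": -0.63,"dy": -0.0625,"dz": 0,"rx": 0,"ry": 0,"rz": -0.125,"fingers": 85},{"dx": -0.63,"dy": -0.0625,"dz": 0,"rx": 0,"ry": 0,"rz": -0.125,"fingers": 85}])

```text
time_s: 8.95
eef_pos: [0.5528, 0.0336, 0.1711]
eef_rot: [0.0, 0.899, 0.437, 0.0]
ft_force: [-0.1, -0.6, 0.4]
gripper_width: 0.085
grasp_force: 0.0
```

Request:
carry_out(increments=[{"dx": -0.4,"dy": -0.0625,"dz": 0,"rx": 0,"ry": 0,"rz": -0.125,"fingers": 85},{"dx": -0.63,"dy": -0.0625,"dz": 0,"rx": 0,"ry": 0,"rz": -0.125,"fingers": 85},{"dx": -0.63,"dy": -0.0625,"dz": 0,"rx": 0,"ry": 0,"rz": -0.125,"fingers": 85},{"dx": -0.63,"dy": -0.0625,"dz": 0,"rx": 0,"ry": 0,"rz": -0.125,"fingers": 85},{"dx": -0.63,"dy": -0.0625,"dz": 0,"rx": 0,"ry": 0,"rz": -0.125,"fingers": 85},{"dx": -0.63,"dy": -0.0625,"dz": 0,"rx": 0,"ry": 0,"rz": -0.125,"fingers": 85},{"dx": -0.63,"dy": -0.0625,"dz": 0,"rx": 0,"ry": 0,"rz": -0.125,"fingers": 85},{"dx": -0.63,"dy": -0.0625,"dz": 0,"rx": 0,"ry": 0,"rz": -0.125,"fingers": 85}])

```text
time_s: 9.62
eef_pos: [0.4771, 0.0261, 0.1709]
eef_rot: [0.0, 0.998, 0.061, 0.0]
ft_force: [0.5, -1.0, -0.1]
gripper_width: 0.0847
grasp_force: 0.0
```

```bash
python3 -c "
from h import *
st()
from fit import cr,pickle
a=read_camera('scene');b=read_camera('top')
pickle.dump((a,b),open('c3.pkl','wb'))
cv2.imwrite('pics/s5.png',np.hstack([cr(a,220,150,100,75,400,300),cr(b,210,150,100,75,400,300)]))
cv2.imwrite('pics/s5.png',np.vstack([np.hstack([cr(a,230,165,50,37,400,296),cr(b,225,160,50,37,400,296)]),np.hstack([cr(a,250,145,80,57,400,285),cr(b,215,175,80,57,400,285)])]))"
```

```text
9.62 tcp [0.4771 0.0261 0.1709] yaw_y -1.4496 tz [ 0.001 -0.    -1.   ] F [ 0.5  -0.99 -0.12] w 84.73 g 0.0 tip 0.011
```

View pics/s5.png

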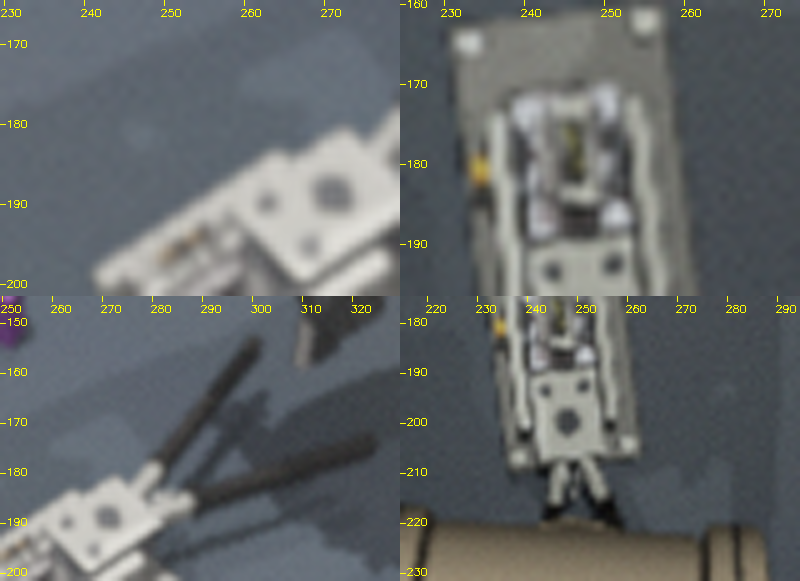

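The plug stands centred in the nest at top (246,180), with the jaws clear on both sides and the handles open. I lower the gripper over the handles.

Request:
carry_out(increments=[{"dx": 0,"dy": 0,"dz": -0.3,"rx": 0,"ry": 0,"rz": 0,"fingers": 85},{"dx": 0,"dy": 0,"dz": -0.6,"rx": 0,"ry": 0,"rz": 0,"fingers": 85},{"dx": 0,"dy": 0,"dz": -0.77,"rx": 0,"ry": 0,"rz": 0,"fingers": 85},{"dx": 0,"dy": 0,"dz": -0.77,"rx": 0,"ry": 0,"rz": 0,"fingers": 85},{"dx": 0,"dy": 0,"dz": -0.77,"rx": 0,"ry": 0,"rz": 0,"fingers": 85}])

```text
time_s: 10.13
eef_pos: [0.4759, 0.0262, 0.0774]
eef_rot: [-0.0, 0.998, 0.061, -0.001]
ft_force: [0.6, -0.1, 1.4]
gripper_width: 0.0854
grasp_force: 0.0
```

Request:
carry_out(increments=[{"dx": 0,"dy": 0,"dz": -0.15,"rx": 0,"ry": 0,"rz": 0,"fingers": 85},{"dx": 0,"dy": 0,"dz": -0.33,"rx": 0,"ry": 0,"rz": 0,"fingers": 85},{"dx": 0,"dy": 0,"dz": -0.33,"rx": 0,"ry": 0,"rz": 0,"fingers": 85},{"dx": 0,"dy": 0,"dz": -0.33,"rx": 0,"ry": 0,"rz": 0,"fingers": 80},{"dx": 0,"dy": 0,"dz": -0.33,"rx": 0,"ry": 0,"rz": 0,"fingers": 76},{"dx": 0,"dy": 0,"dz": -0.33,"rx": 0,"ry": 0,"rz": 0,"fingers": 74},{"dx": 0,"dy": 0,"dz": -0.33,"rx": 0,"ry": 0,"rz": 0,"fingers": 74}], grip_force=20)

```text
time_s: 10.72
eef_pos: [0.4788, 0.0252, 0.041]
eef_rot: [0.001, 0.998, 0.061, 0.002]
ft_force: [-0.6, -5.3, 1.6]
gripper_width: 0.0741
grasp_force: 2.2
```

```bash
python3 -c "
from h import *
st()"
```

```text
10.72 tcp [0.4788 0.0252 0.041 ] yaw_y -1.4493 tz [ 0.003 -0.002 -1.   ] F [-0.61 -5.26  1.61] w 74.08 g 2.22284378940401 tip 0.011
```

Request:
carry_out(increments=[{"dx": 0,"dy": -0.018,"dz": 0,"rx": 0,"ry": 0,"rz": 0,"fingers": 74},{"dx": 0,"dy": -0.018,"dz": 0,"rx": 0,"ry": 0,"rz": 0,"fingers": 74},{"dx": 0,"dy": -0.018,"dz": 0,"rx": 0,"ry": 0,"rz": 0,"fingers": 74},{"dx": 0,"dy": -0.018,"dz": 0,"rx": 0,"ry": 0,"rz": 0,"fingers": 74}])

```text
time_s: 11.05
eef_pos: [0.4775, 0.024, 0.0391]
eef_rot: [-0.0, 0.998, 0.061, 0.001]
ft_force: [0.9, -0.4, 1.3]
gripper_width: 0.0741
grasp_force: 0.5
```

```bash
python3 -c "
from h import *
st()
for i in range(2): read_camera('top');st()"
```

```text
11.05 tcp [0.4775 0.024  0.0391] yaw_y -1.4497 tz [ 0.001  0.    -1.   ] F [ 0.95 -0.4   1.35] w 74.15 g 0.4791613086126745 tip 0.011
11.1 tcp [0.4774 0.024  0.039 ] yaw_y -1.4496 tz [ 0.001  0.    -1.   ] F [ 0.45 -0.45  0.81] w 74.39 g 0.5179059086367488 tip 0.011
11.15 tcp [0.4774 0.024  0.0389] yaw_y -1.4495 tz [ 0.001 -0.    -1.   ] F [ 0.42 -0.09  0.4 ] w 73.89 g 0.587521253619343 tip 0.011
```

Request:
carry_out(increments=[{"dx": 0,"dy": 0,"dz": 0,"rx": 0,"ry": 0,"rz": 0,"fingers": 73},{"dx": 0,"dy": 0,"dz": 0,"rx": 0,"ry": 0,"rz": 0,"fingers": 72},{"dx": 0,"dy": 0,"dz": 0,"rx": 0,"ry": 0,"rz": 0,"fingers": 71},{"dx": 0,"dy": 0,"dz": 0,"rx": 0,"ry": 0,"rz": 0,"fingers": 70},{"dx": 0,"dy": 0,"dz": 0,"rx": 0,"ry": 0,"rz": 0,"fingers": 70},{"dx": 0,"dy": 0,"dz": 0,"rx": 0,"ry": 0,"rz": 0,"fingers": 70}])

```text
time_s: 11.65
eef_pos: [0.4774, 0.0238, 0.0388]
eef_rot: [0.0, 0.998, 0.061, 0.0]
ft_force: [0.2, -4.5, 4.6]
gripper_width: 0.0702
grasp_force: 2.3
```

```bash
python3 -c "
from h import *
st()"
```

```text
11.65 tcp [0.4774 0.0238 0.0388] yaw_y -1.4497 tz [ 0.001 -0.    -1.   ] F [ 0.22 -4.51  4.61] w 70.17 g 2.255175858736038 tip 0.011
```

Request:
carry_out(increments=[{"dx": 0,"dy": -0.014,"dz": 0.008,"rx": 0,"ry": 0,"rz": 0,"fingers": 70},{"dx": 0,"dy": -0.014,"dz": 0.008,"rx": 0,"ry": 0,"rz": 0,"fingers": 70},{"dx": 0,"dy": -0.014,"dz": 0.008,"rx": 0,"ry": 0,"rz": 0,"fingers": 70},{"dx": 0,"dy": -0.014,"dz": 0.008,"rx": 0,"ry": 0,"rz": 0,"fingers": 70}])

```text
time_s: 11.98
eef_pos: [0.4768, 0.0231, 0.0392]
eef_rot: [-0.001, 0.998, 0.06, -0.0]
ft_force: [2.7, 3.6, -0.7]
gripper_width: 0.0702
grasp_force: 2.2
```

Request:
carry_out(increments=[{"dx": 0,"dy": 0,"dz": 0,"rx": 0,"ry": 0,"rz": 0,"fingers": 69},{"dx": 0,"dy": 0,"dz": 0,"rx": 0,"ry": 0,"rz": 0,"fingers": 68},{"dx": 0,"dy": 0,"dz": 0,"rx": 0,"ry": 0,"rz": 0,"fingers": 68}])

```text
time_s: 12.23
eef_pos: [0.4766, 0.0229, 0.0394]
eef_rot: [-0.001, 0.998, 0.061, -0.0]
ft_force: [0.3, 4.2, 4.3]
gripper_width: 0.0679
grasp_force: 2.4
```

```bash
python3 -c "
from h import *
st()"
```

```text
12.23 tcp [0.4766 0.0229 0.0394] yaw_y -1.4495 tz [-0.001  0.001 -1.   ] F [0.35 4.22 4.27] w 67.89 g 2.378583401441574 tip 0.011
```

Request:
carry_out(increments=[{"dx": 0,"dy": 0.004,"dz": 0.002,"rx": 0,"ry": 0,"rz": 0,"fingers": 67},{"dx": 0,"dy": 0.004,"dz": 0.004,"rx": 0,"ry": 0,"rz": 0,"fingers": 66},{"dx": 0,"dy": 0.004,"dz": 0.006,"rx": 0,"ry": 0,"rz": 0,"fingers": 65},{"dx": 0,"dy": 0.004,"dz": 0.008,"rx": 0,"ry": 0,"rz": 0,"fingers": 64},{"dx": 0,"dy": 0.004,"dz": 0.01,"rx": 0,"ry": 0,"rz": 0,"fingers": 63},{"dx": 0,"dy": 0.004,"dz": 0.01,"rx": 0,"ry": 0,"rz": 0,"fingers": 62}])

```text
time_s: 12.73
eef_pos: [0.4763, 0.0231, 0.0404]
eef_rot: [-0.0, 0.998, 0.061, -0.001]
ft_force: [-1.7, 5.0, 3.8]
gripper_width: 0.062
grasp_force: 2.5
```

Request:
carry_out(increments=[{"dx": 0,"dy": 0,"dz": 0.002,"rx": 0,"ry": 0,"rz": 0,"fingers": 61},{"dx": 0,"dy": 0,"dz": 0.004,"rx": 0,"ry": 0,"rz": 0,"fingers": 60},{"dx": 0,"dy": 0,"dz": 0.006,"rx": 0,"ry": 0,"rz": 0,"fingers": 59},{"dx": 0,"dy": 0,"dz": 0.006,"rx": 0,"ry": 0,"rz": 0,"fingers": 58.5},{"dx": 0,"dy": 0,"dz": 0.006,"rx": 0,"ry": 0,"rz": 0,"fingers": 58}])

```text
time_s: 13.15
eef_pos: [0.4761, 0.0231, 0.041]
eef_rot: [-0.0, 0.998, 0.061, -0.001]
ft_force: [-2.4, 5.4, 4.1]
gripper_width: 0.0584
grasp_force: 2.6
```

```bash
python3 -c "
from h import *
st()"
```

```text
13.15 tcp [0.4761 0.0231 0.041 ] yaw_y -1.4495 tz [-0.002  0.001 -1.   ] F [-2.43  5.41  4.11] w 58.42 g 2.6205209349154757 tip 0.011
```

Request:
carry_out(increments=[{"dx": 0,"dy": 0.006,"dz": 0,"rx": 0,"ry": 0,"rz": 0,"fingers": 57.5},{"dx": 0,"dy": 0.006,"dz": 0,"rx": 0,"ry": 0,"rz": 0,"fingers": 57},{"dx": 0,"dy": 0.006,"dz": 0.002,"rx": 0,"ry": 0,"rz": 0,"fingers": 56.5},{"dx": 0,"dy": 0.006,"dz": 0.002,"rx": 0,"ry": 0,"rz": 0,"fingers": 56}])

```text
time_s: 13.48
eef_pos: [0.4763, 0.0233, 0.0412]
eef_rot: [0.0, 0.998, 0.061, -0.001]
ft_force: [-4.7, 1.1, 1.4]
gripper_width: 0.0564
grasp_force: 3.0
```

Request:
carry_out(increments=[{"dx": 0,"dy": 0,"dz": 0.002,"rx": 0,"ry": 0,"rz": 0,"fingers": 55.5},{"dx": 0,"dy": 0,"dz": 0.002,"rx": 0,"ry": 0,"rz": 0,"fingers": 55},{"dx": 0,"dy": 0,"dz": 0.002,"rx": 0,"ry": 0,"rz": 0,"fingers": 54.5}])

```text
time_s: 13.73
eef_pos: [0.4765, 0.0233, 0.0415]
eef_rot: [0.0, 0.998, 0.061, -0.001]
ft_force: [-3.1, 0.9, -0.8]
gripper_width: 0.0546
grasp_force: 3.1
```

```bash
python3 -c "
from h import *
st()"
```

```text
13.73 tcp [0.4765 0.0233 0.0415] yaw_y -1.4497 tz [-0.001 -0.    -1.   ] F [-3.1   0.91 -0.78] w 54.56 g 3.063030168414116 tip 0.011
```

Request:
carry_out(increments=[{"dx": 0,"dy": 0,"dz": 0,"rx": 0,"ry": 0,"rz": 0,"fingers": 54},{"dx": 0,"dy": 0,"dz": 0,"rx": 0,"ry": 0,"rz": 0,"fingers": 53.5},{"dx": 0,"dy": 0,"dz": 0,"rx": 0,"ry": 0,"rz": 0,"fingers": 53},{"dx": 0,"dy": 0,"dz": 0,"rx": 0,"ry": 0,"rz": 0,"fingers": 53}])

```text
time_s: 14.07
eef_pos: [0.4769, 0.0234, 0.0418]
eef_rot: [0.0, 0.998, 0.061, -0.0]
ft_force: [-3.1, -0.3, -0.8]
gripper_width: 0.0531
grasp_force: 3.1
```

Request:
carry_out(increments=[{"dx": 0,"dy": 0,"dz": 0,"rx": 0,"ry": 0,"rz": 0,"fingers": 52.5},{"dx": 0,"dy": 0,"dz": 0,"rx": 0,"ry": 0,"rz": 0,"fingers": 52},{"dx": 0,"dy": 0,"dz": 0,"rx": 0,"ry": 0,"rz": 0,"fingers": 51.5},{"dx": 0,"dy": 0,"dz": 0,"rx": 0,"ry": 0,"rz": 0,"fingers": 51.5}])

```text
time_s: 14.4
eef_pos: [0.4771, 0.0234, 0.042]
eef_rot: [0.0, 0.998, 0.061, 0.0]
ft_force: [-4.1, 0.0, 1.4]
gripper_width: 0.0517
grasp_force: 3.2
```

Request:
carry_out(increments=[{"dx": 0,"dy": 0,"dz": 0,"rx": 0,"ry": 0,"rz": 0,"fingers": 51},{"dx": 0,"dy": 0,"dz": 0,"rx": 0,"ry": 0,"rz": 0,"fingers": 50.5},{"dx": 0,"dy": 0,"dz": 0,"rx": 0,"ry": 0,"rz": 0,"fingers": 50},{"dx": 0,"dy": 0,"dz": 0,"rx": 0,"ry": 0,"rz": 0,"fingers": 50}])

```text
time_s: 14.73
eef_pos: [0.4771, 0.0234, 0.0421]
eef_rot: [0.0, 0.998, 0.061, 0.0]
ft_force: [-3.9, 0.2, 3.4]
gripper_width: 0.0502
grasp_force: 4.2
```

Request:
carry_out(increments=[{"dx": 0,"dy": 0,"dz": 0,"rx": 0,"ry": 0,"rz": 0,"fingers": 49.5},{"dx": 0,"dy": 0,"dz": 0,"rx": 0,"ry": 0,"rz": 0,"fingers": 49},{"dx": 0,"dy": 0,"dz": 0,"rx": 0,"ry": 0,"rz": 0,"fingers": 49}])

```text
time_s: 14.98
eef_pos: [0.4771, 0.0234, 0.0422]
eef_rot: [0.0, 0.998, 0.061, 0.0]
ft_force: [-4.5, -0.5, 5.4]
gripper_width: 0.049
grasp_force: 5.5
```

Request:
carry_out(increments=[{"dx": 0,"dy": 0,"dz": 0,"rx": 0,"ry": 0,"rz": 0,"fingers": 48.5},{"dx": 0,"dy": 0,"dz": 0,"rx": 0,"ry": 0,"rz": 0,"fingers": 48},{"dx": 0,"dy": 0,"dz": 0,"rx": 0,"ry": 0,"rz": 0,"fingers": 48}])

```text
time_s: 15.23
eef_pos: [0.4771, 0.0234, 0.0423]
eef_rot: [0.0, 0.998, 0.061, 0.0]
ft_force: [-5.3, -1.2, 5.6]
gripper_width: 0.0478
grasp_force: 7.0
```

Request:
carry_out(increments=[{"dx": 0,"dy": 0,"dz": 0.003,"rx": 0,"ry": 0,"rz": 0,"fingers": 47.5},{"dx": 0,"dy": 0,"dz": 0.003,"rx": 0,"ry": 0,"rz": 0,"fingers": 47},{"dx": 0,"dy": 0,"dz": 0.003,"rx": 0,"ry": 0,"rz": 0,"fingers": 47}])

```text
time_s: 15.48
eef_pos: [0.477, 0.0234, 0.0425]
eef_rot: [0.0, 0.998, 0.061, -0.0]
ft_force: [-6.0, -0.6, 3.8]
gripper_width: 0.0474
grasp_force: 8.4
```

Request:
carry_out(increments=[{"dx": 0,"dy": 0,"dz": 0,"rx": 0,"ry": 0,"rz": 0,"fingers": 46.7},{"dx": 0,"dy": 0,"dz": 0,"rx": 0,"ry": 0,"rz": 0,"fingers": 46.4},{"dx": 0,"dy": 0,"dz": 0,"rx": 0,"ry": 0,"rz": 0,"fingers": 46.4}])

```text
time_s: 15.73
eef_pos: [0.4769, 0.0234, 0.0425]
eef_rot: [0.0, 0.998, 0.061, -0.0]
ft_force: [-6.6, -0.9, 7.2]
gripper_width: 0.0466
grasp_force: 9.2
```

Request:
carry_out(increments=[{"dx": 0,"dy": 0,"dz": 0,"rx": 0,"ry": 0,"rz": 0,"fingers": 46.1},{"dx": 0,"dy": 0,"dz": 0,"rx": 0,"ry": 0,"rz": 0,"fingers": 45.8},{"dx": 0,"dy": 0,"dz": 0,"rx": 0,"ry": 0,"rz": 0,"fingers": 45.8}])

```text
time_s: 15.98
eef_pos: [0.4769, 0.0234, 0.0426]
eef_rot: [0.0, 0.998, 0.061, -0.0]
ft_force: [-8.4, -1.0, 7.6]
gripper_width: 0.0461
grasp_force: 9.9
```

Request:
carry_out(increments=[{"dx": 0,"dy": 0,"dz": 0,"rx": 0,"ry": 0,"rz": 0,"fingers": 45.5},{"dx": 0,"dy": 0,"dz": 0,"rx": 0,"ry": 0,"rz": 0,"fingers": 45.2},{"dx": 0,"dy": 0,"dz": 0,"rx": 0,"ry": 0,"rz": 0,"fingers": 45.2}])

```text
time_s: 16.23
eef_pos: [0.4768, 0.0234, 0.0427]
eef_rot: [0.0, 0.998, 0.061, -0.0]
ft_force: [-8.4, -0.9, 8.5]
gripper_width: 0.0456
grasp_force: 10.5
```

Request:
carry_out(increments=[{"dx": 0,"dy": 0,"dz": 0,"rx": 0,"ry": 0,"rz": 0,"fingers": 44.9},{"dx": 0,"dy": 0,"dz": 0,"rx": 0,"ry": 0,"rz": 0,"fingers": 44.8},{"dx": 0,"dy": 0,"dz": 0,"rx": 0,"ry": 0,"rz": 0,"fingers": 44.8}])

```text
time_s: 16.48
eef_pos: [0.4768, 0.0234, 0.0428]
eef_rot: [0.0, 0.998, 0.061, -0.0]
ft_force: [-8.9, -0.3, 9.5]
gripper_width: 0.0452
grasp_force: 10.8
```

Request:
carry_out(increments=[{"dx": 0,"dy": 0,"dz": 0,"rx": 0,"ry": 0,"rz": 0,"fingers": 44.5},{"dx": 0,"dy": 0,"dz": 0,"rx": 0,"ry": 0,"rz": 0,"fingers": 44.4},{"dx": 0,"dy": 0,"dz": 0,"rx": 0,"ry": 0,"rz": 0,"fingers": 44.4}])

```text
time_s: 16.73
eef_pos: [0.4768, 0.0234, 0.0428]
eef_rot: [0.0, 0.998, 0.061, -0.0]
ft_force: [-9.8, -1.5, 10.4]
gripper_width: 0.0447
grasp_force: 11.0
```

Request:
carry_out(increments=[{"dx": 0,"dy": 0,"dz": 0,"rx": 0,"ry": 0,"rz": 0,"fingers": 44.2},{"dx": 0,"dy": 0,"dz": 0,"rx": 0,"ry": 0,"rz": 0,"fingers": 44.0},{"dx": 0,"dy": 0,"dz": 0,"rx": 0,"ry": 0,"rz": 0,"fingers": 44.0}])

```text
time_s: 16.98
eef_pos: [0.4767, 0.0234, 0.0428]
eef_rot: [0.0, 0.998, 0.061, -0.0]
ft_force: [-10.4, 0.0, 11.2]
gripper_width: 0.0444
grasp_force: 11.1
```

Request:
carry_out(increments=[{"dx": 0,"dy": 0,"dz": 0.002,"rx": 0,"ry": 0,"rz": 0,"fingers": 43.8},{"dx": 0,"dy": 0,"dz": 0.002,"rx": 0,"ry": 0,"rz": 0,"fingers": 43.6},{"dx": 0,"dy": 0,"dz": 0.002,"rx": 0,"ry": 0,"rz": 0,"fingers": 43.6}])

```text
time_s: 17.23
eef_pos: [0.4767, 0.0234, 0.0429]
eef_rot: [0.0, 0.998, 0.061, -0.0]
ft_force: [-8.8, -0.9, 10.2]
gripper_width: 0.0439
grasp_force: 10.8
```

Past the peak (11.1 → 10.8). I continue in small steps.

Request:
carry_out(increments=[{"dx": 0,"dy": 0,"dz": 0,"rx": 0,"ry": 0,"rz": 0,"fingers": 43.4},{"dx": 0,"dy": 0,"dz": 0,"rx": 0,"ry": 0,"rz": 0,"fingers": 43.2},{"dx": 0,"dy": 0,"dz": 0,"rx": 0,"ry": 0,"rz": 0,"fingers": 43.2}])

```text
time_s: 17.48
eef_pos: [0.4766, 0.0234, 0.043]
eef_rot: [0.0, 0.998, 0.061, -0.001]
ft_force: [-8.3, -0.3, 9.9]
gripper_width: 0.0432
grasp_force: 10.1
```

Request:
carry_out(increments=[{"dx": 0,"dy": 0,"dz": 0,"rx": 0,"ry": 0,"rz": 0,"fingers": 43.0},{"dx": 0,"dy": 0,"dz": 0,"rx": 0,"ry": 0,"rz": 0,"fingers": 42.8},{"dx": 0,"dy": 0,"dz": 0,"rx": 0,"ry": 0,"rz": 0,"fingers": 42.8}])

```text
time_s: 17.73
eef_pos: [0.477, 0.0234, 0.0429]
eef_rot: [0.0, 0.998, 0.061, -0.0]
ft_force: [-5.0, 0.0, 5.1]
gripper_width: 0.0426
grasp_force: 6.3
```

Request:
carry_out(increments=[{"dx": 0,"dy": 0,"dz": 0,"rx": 0,"ry": 0,"rz": 0,"fingers": 42.6},{"dx": 0,"dy": 0,"dz": 0,"rx": 0,"ry": 0,"rz": 0,"fingers": 42.4},{"dx": 0,"dy": 0,"dz": 0,"rx": 0,"ry": 0,"rz": 0,"fingers": 42.4}])

```text
time_s: 17.98
eef_pos: [0.4773, 0.0235, 0.0427]
eef_rot: [0.0, 0.998, 0.061, 0.0]
ft_force: [-3.2, -1.6, 3.7]
gripper_width: 0.0431
grasp_force: 3.4
```

Request:
carry_out(increments=[{"dx": 0,"dy": 0,"dz": 0,"rx": 0,"ry": 0,"rz": 0,"fingers": 42.2},{"dx": 0,"dy": 0,"dz": 0,"rx": 0,"ry": 0,"rz": 0,"fingers": 42.0},{"dx": 0,"dy": 0,"dz": 0,"rx": 0,"ry": 0,"rz": 0,"fingers": 42.0}])

```text
time_s: 18.23
eef_pos: [0.4773, 0.0235, 0.0427]
eef_rot: [0.0, 0.998, 0.061, 0.0]
ft_force: [-2.0, -0.1, 3.8]
gripper_width: 0.0424
grasp_force: 3.4
```

The force fell to the bare spring (3.4 N) and stays there, so the cover has snapped. I let the handles open.

Request:
carry_out(increments=[{"dx": 0,"dy": 0,"dz": 0,"rx": 0,"ry": 0,"rz": 0,"fingers": 48},{"dx": 0,"dy": 0,"dz": 0,"rx": 0,"ry": 0,"rz": 0,"fingers": 54},{"dx": 0,"dy": 0,"dz": 0,"rx": 0,"ry": 0,"rz": 0,"fingers": 60},{"dx": 0,"dy": 0,"dz": 0,"rx": 0,"ry": 0,"rz": 0,"fingers": 66},{"dx": 0,"dy": 0,"dz": 0,"rx": 0,"ry": 0,"rz": 0,"fingers": 72},{"dx": 0,"dy": 0,"dz": 0,"rx": 0,"ry": 0,"rz": 0,"fingers": 78},{"dx": 0,"dy": 0,"dz": 0,"rx": 0,"ry": 0,"rz": 0,"fingers": 85},{"dx": 0,"dy": 0,"dz": 0,"rx": 0,"ry": 0,"rz": 0,"fingers": 85},{"dx": 0,"dy": 0,"dz": 0,"rx": 0,"ry": 0,"rz": 0,"fingers": 85}])

```text
time_s: 18.98
eef_pos: [0.4769, 0.0235, 0.0425]
eef_rot: [-0.0, 0.998, 0.061, -0.0]
ft_force: [-0.1, -0.2, 0.4]
gripper_width: 0.0849
grasp_force: 0.0
```

Request:
carry_out(increments=[{"dx": 0,"dy": 0,"dz": 0.2,"rx": 0,"ry": 0,"rz": 0,"fingers": 85},{"dx": 0,"dy": 0,"dz": 0.5,"rx": 0,"ry": 0,"rz": 0,"fingers": 85},{"dx": 0,"dy": 0,"dz": 0.8,"rx": 0,"ry": 0,"rz": 0,"fingers": 85},{"dx": 0,"dy": 0,"dz": 1.0,"rx": 0,"ry": 0,"rz": 0,"fingers": 85},{"dx": 0,"dy": 0,"dz": 1.0,"rx": 0,"ry": 0,"rz": 0,"fingers": 85},{"dx": 0,"dy": 0,"dz": 1.0,"rx": 0,"ry": 0,"rz": 0,"fingers": 85}])

```text
time_s: 19.48
eef_pos: [0.4784, 0.0234, 0.1646]
eef_rot: [0.0, 0.998, 0.061, 0.002]
ft_force: [0.1, -0.3, -0.6]
gripper_width: 0.0851
grasp_force: 0.0
```

Run:
```python
from h import *
st()
from fit import pickle
a3,b3=pickle.load(open('c3.pkl','rb')); a0,b0=pickle.load(open('c0.pkl','rb'))
# tray: rim fit, dark pixels in top image region
im=b0["img"].astype(float); u0,v0,u1,v1=158,182,220,264
L=im[v0:v1,u0:u1].mean(2); m=(L<45).astype(np.uint8)
n,lab,s,c=cv2.connectedComponentsWithStats(m); k=1+s[1:,4].argmax()
cnt,_=cv2.findContours((lab==k).astype(np.uint8),cv2.RETR_EXTERNAL,cv2.CHAIN_APPROX_NONE)
r=cv2.minAreaRect(max(cnt,key=len)); print(r,s[k])
P=cv2.boxPoints(r)+[u0,v0]
W=np.array([atz(b0,p,.022) for p in P]); print(W.round(4)); print("centre",W.mean(0))
# done plugs bright
bm=((L>100)&(cv2.drawContours(np.zeros_like(m),[cv2.convexHull(max(cnt,key=len))],-1,1,-1)>0)).astype(np.uint8)
n,lab,s,c=cv2.connectedComponentsWithStats(bm)
for i in range(1,n):
    if s[i,4]>12: print("plug",c[i]+[u0,v0],s[i],atz(b0,c[i]+[u0,v0],.056))
```

```text
19.48 tcp [0.4784 0.0234 0.1646] yaw_y -1.4497 tz [ 0.004 -0.    -1.   ] F [ 0.05 -0.27 -0.59] w 85.08 g 0.0 tip 0.011
((29.582923889160156, 40.44633865356445), (39.321624755859375, 65.16354370117188), 12.094757080078125) [   4    6   51   70 2305]
[[0.4081 0.3048 0.022 ]
 [0.6061 0.2647 0.022 ]
 [0.5813 0.1444 0.022 ]
 [0.3841 0.1848 0.022 ]]
centre [0.49489608 0.22469744 0.022     ]
plug [180.76666667 195.93333333] [20 11  6 10 30] [0.57584194 0.23933748 0.056     ]
plug [197.81355932 205.84745763] [34 18 12 13 59] [0.54645752 0.18743973 0.056     ]
```

Request:
carry_out(increments=[{"dx": 0.3,"dy": 0.04,"dz": 0,"rx": 0,"ry": 0,"rz": 0.125,"fingers": 60},{"dx": 0.629,"dy": 0.087,"dz": 0,"rx": 0,"ry": 0,"rz": 0.125,"fingers": 60},{"dx": 0.629,"dy": 0.087,"dz": 0,"rx": 0,"ry": 0,"rz": 0.125,"fingers": 60},{"dx": 0.629,"dy": 0.087,"dz": 0,"rx": 0,"ry": 0,"rz": 0.125,"fingers": 60},{"dx": 0.629,"dy": 0.087,"dz": 0,"rx": 0,"ry": 0,"rz": 0.125,"fingers": 60},{"dx": 0.629,"dy": 0.087,"dz": 0,"rx": 0,"ry": 0,"rz": 0.125,"fingers": 60},{"dx": 0.629,"dy": 0.087,"dz": 0,"rx": 0,"ry": 0,"rz": 0.125,"fingers": 60},{"dx": 0.629,"dy": 0.087,"dz": 0,"rx": 0,"ry": 0,"rz": 0.125,"fingers": 60}])

```text
time_s: 20.15
eef_pos: [0.5513, 0.034, 0.1603]
eef_rot: [-0.001, 0.899, 0.439, -0.002]
ft_force: [-1.1, -0.1, 0.8]
gripper_width: 0.06
grasp_force: 0.0
```

Request:
carry_out(increments=[{"dx": 0.3,"dy": 0.04,"dz": 0,"rx": 0,"ry": 0,"rz": 0.125,"fingers": 60},{"dx": 0.629,"dy": 0.087,"dz": 0,"rx": 0,"ry": 0,"rz": 0.125,"fingers": 60},{"dx": 0.629,"dy": 0.087,"dz": 0,"rx": 0,"ry": 0,"rz": 0.125,"fingers": 60},{"dx": 0.629,"dy": 0.087,"dz": 0,"rx": 0,"ry": 0,"rz": 0.125,"fingers": 60},{"dx": 0.629,"dy": 0.087,"dz": 0,"rx": 0,"ry": 0,"rz": 0.125,"fingers": 60},{"dx": 0.629,"dy": 0.087,"dz": 0,"rx": 0,"ry": 0,"rz": 0.125,"fingers": 60},{"dx": 0.629,"dy": 0.087,"dz": 0,"rx": 0,"ry": 0,"rz": 0.125,"fingers": 60},{"dx": 0.629,"dy": 0.087,"dz": 0,"rx": 0,"ry": 0,"rz": 0.125,"fingers": 60}])

```text
time_s: 20.82
eef_pos: [0.6272, 0.0444, 0.1608]
eef_rot: [-0.001, 0.663, 0.749, -0.001]
ft_force: [-0.7, 0.2, 0.1]
gripper_width: 0.0601
grasp_force: 0.0
```

```bash
python3 -c "
from h import *
st();read_camera('top');read_camera('top');st()"
```

```text
20.82 tcp [0.6272 0.0444 0.1608] yaw_y 0.1211 tz [-0.002 -0.    -1.   ] F [-0.72  0.24  0.13] w 60.08 g 0.0 tip 0.011
20.92 tcp [0.6273 0.0444 0.1613] yaw_y 0.118 tz [-0.002  0.    -1.   ] F [ 0.52 -0.04  0.26] w 60.13 g 0.0 tip 0.011
```

Request:
carry_out(increments=[{"dx": 0.005,"dy": 0,"dz": -0.2,"rx": 0,"ry": 0,"rz": 0,"fingers": 56},{"dx": 0.005,"dy": 0,"dz": -0.4,"rx": 0,"ry": 0,"rz": 0,"fingers": 56},{"dx": 0.005,"dy": 0,"dz": -0.5,"rx": 0,"ry": 0,"rz": 0,"fingers": 56},{"dx": 0.005,"dy": 0,"dz": -0.5,"rx": 0,"ry": 0,"rz": 0,"fingers": 56},{"dx": 0.005,"dy": 0,"dz": -0.5,"rx": 0,"ry": 0,"rz": 0,"fingers": 56},{"dx": 0.005,"dy": 0,"dz": -0.5,"rx": 0,"ry": 0,"rz": 0,"fingers": 56}])

```text
time_s: 21.42
eef_pos: [0.6293, 0.0444, 0.1038]
eef_rot: [0.001, 0.663, 0.748, 0.0]
ft_force: [0.3, 0.1, 1.1]
gripper_width: 0.056
grasp_force: 0.0
```

Request:
carry_out(increments=[{"dx": 0,"dy": 0,"dz": -0.06,"rx": 0,"ry": 0,"rz": 0,"fingers": 54},{"dx": 0,"dy": 0,"dz": -0.12,"rx": 0,"ry": 0,"rz": 0,"fingers": 54},{"dx": 0,"dy": 0,"dz": -0.18,"rx": 0,"ry": 0,"rz": 0,"fingers": 54},{"dx": 0,"dy": 0,"dz": -0.2,"rx": 0,"ry": 0,"rz": 0,"fingers": 54},{"dx": 0,"dy": 0,"dz": -0.2,"rx": 0,"ry": 0,"rz": 0,"fingers": 54},{"dx": 0,"dy": 0,"dz": -0.2,"rx": 0,"ry": 0,"rz": 0,"fingers": 54},{"dx": 0,"dy": 0,"dz": -0.2,"rx": 0,"ry": 0,"rz": 0,"fingers": 54}])

```text
time_s: 22.0
eef_pos: [0.6287, 0.0444, 0.0787]
eef_rot: [0.0, 0.663, 0.749, 0.0]
ft_force: [0.1, 0.9, 0.3]
gripper_width: 0.0539
grasp_force: 0.0
```

```bash
python3 -c "
from h import *
st()"
```

```text
22.0 tcp [0.6287 0.0444 0.0787] yaw_y 0.1211 tz [ 0. -0. -1.] F [0.12 0.95 0.26] w 53.92 g 0.0 tip 0.011
```

Request:
carry_out(increments=[{"dx": 0,"dy": 0,"dz": -0.022,"rx": 0,"ry": 0,"rz": 0,"fingers": 52},{"dx": 0,"dy": 0,"dz": -0.022,"rx": 0,"ry": 0,"rz": 0,"fingers": 48},{"dx": 0,"dy": 0,"dz": -0.022,"rx": 0,"ry": 0,"rz": 0,"fingers": 45},{"dx": 0,"dy": 0,"dz": -0.022,"rx": 0,"ry": 0,"rz": 0,"fingers": 42},{"dx": 0,"dy": 0,"dz": -0.022,"rx": 0,"ry": 0,"rz": 0,"fingers": 40},{"dx": 0,"dy": 0,"dz": -0.022,"rx": 0,"ry": 0,"rz": 0,"fingers": 36},{"dx": 0,"dy": 0,"dz": -0.022,"rx": 0,"ry": 0,"rz": 0,"fingers": 36},{"dx": 0,"dy": 0,"dz": -0.022,"rx": 0,"ry": 0,"rz": 0,"fingers": 36},{"dx": 0,"dy": 0,"dz": -0.022,"rx": 0,"ry": 0,"rz": 0,"fingers": 36}], grip_force=25)

```text
time_s: 22.75
eef_pos: [0.6288, 0.0444, 0.0761]
eef_rot: [0.0, 0.663, 0.749, 0.0]
ft_force: [-0.5, 1.0, 1.6]
gripper_width: 0.0393
grasp_force: 26.1
```

```bash
python3 -c "
from h import *
st()"
```

```text
22.75 tcp [0.6288 0.0444 0.0761] yaw_y 0.1212 tz [ 0.001 -0.    -1.   ] F [-0.53  0.97  1.64] w 39.32 g 26.10148971900344 tip 0.011
```

Request:
carry_out(increments=[{"dx": 0,"dy": 0,"dz": 0.06,"rx": 0,"ry": 0,"rz": 0,"fingers": 36},{"dx": 0,"dy": 0,"dz": 0.15,"rx": 0,"ry": 0,"rz": 0,"fingers": 36},{"dx": 0,"dy": 0,"dz": 0.3,"rx": 0,"ry": 0,"rz": 0,"fingers": 36},{"dx": 0,"dy": 0,"dz": 0.55,"rx": 0,"ry": 0,"rz": 0,"fingers": 36},{"dx": 0,"dy": 0,"dz": 0.75,"rx": 0,"ry": 0,"rz": 0,"fingers": 36},{"dx": 0,"dy": 0,"dz": 0.75,"rx": 0,"ry": 0,"rz": 0,"fingers": 36}])

```text
time_s: 23.25
eef_pos: [0.6321, 0.0444, 0.1738]
eef_rot: [0.004, 0.663, 0.749, 0.003]
ft_force: [0.6, 0.6, -0.3]
gripper_width: 0.0393
grasp_force: 25.8
```

Request:
carry_out(increments=[{"dx": -0.15,"dy": 0.16,"dz": 0,"rx": 0,"ry": 0,"rz": 0,"fingers": 36},{"dx": -0.35,"dy": 0.37,"dz": 0,"rx": 0,"ry": 0,"rz": 0,"fingers": 36},{"dx": -0.55,"dy": 0.58,"dz": 0,"rx": 0,"ry": 0,"rz": 0,"fingers": 36},{"dx": -0.742,"dy": 0.789,"dz": 0,"rx": 0,"ry": 0,"rz": 0,"fingers": 36}])

```text
time_s: 23.58
eef_pos: [0.5382, 0.1397, 0.1659]
eef_rot: [-0.0, 0.663, 0.748, -0.0]
ft_force: [-0.3, 0.7, -2.4]
gripper_width: 0.0396
grasp_force: 25.9
```

Request:
carry_out(increments=[{"dx": -0.2,"dy": 0.21,"dz": 0,"rx": 0,"ry": 0,"rz": 0,"fingers": 36},{"dx": -0.4,"dy": 0.42,"dz": 0,"rx": 0,"ry": 0,"rz": 0,"fingers": 36},{"dx": -0.6,"dy": 0.63,"dz": 0,"rx": 0,"ry": 0,"rz": 0,"fingers": 36},{"dx": -0.742,"dy": 0.789,"dz": 0,"rx": 0,"ry": 0,"rz": 0,"fingers": 36},{"dx": -0.742,"dy": 0.789,"dz": 0,"rx": 0,"ry": 0,"rz": 0,"fingers": 36},{"dx": -0.742,"dy": 0.789,"dz": 0,"rx": 0,"ry": 0,"rz": 0,"fingers": 36},{"dx": -0.742,"dy": 0.789,"dz": 0,"rx": 0,"ry": 0,"rz": 0,"fingers": 36}])

```text
time_s: 24.17
eef_pos: [0.4508, 0.2335, 0.1662]
eef_rot: [0.0, 0.663, 0.749, 0.0]
ft_force: [1.1, -0.6, -1.1]
gripper_width: 0.0394
grasp_force: 25.9
```

```bash
python3 -c "
from h import *
st()"
```

```text
24.17 tcp [0.4508 0.2335 0.1662] yaw_y 0.1217 tz [ 0.001 -0.    -1.   ] F [ 1.12 -0.58 -1.09] w 39.38 g 25.93890594318509 tip 0.011
```

Request:
carry_out(increments=[{"dx": 0,"dy": 0,"dz": -0.2,"rx": 0,"ry": 0,"rz": 0,"fingers": 36},{"dx": 0,"dy": 0,"dz": -0.45,"rx": 0,"ry": 0,"rz": 0,"fingers": 36},{"dx": 0,"dy": 0,"dz": -0.7,"rx": 0,"ry": 0,"rz": 0,"fingers": 36},{"dx": 0,"dy": 0,"dz": -0.8,"rx": 0,"ry": 0,"rz": 0,"fingers": 36},{"dx": 0,"dy": 0,"dz": -0.88,"rx": 0,"ry": 0,"rz": 0,"fingers": 36},{"dx": 0,"dy": 0,"dz": -0.88,"rx": 0,"ry": 0,"rz": 0,"fingers": 36},{"dx": 0,"dy": 0,"dz": -0.88,"rx": 0,"ry": 0,"rz": 0,"fingers": 36},{"dx": 0,"dy": 0,"dz": -0.88,"rx": 0,"ry": 0,"rz": 0,"fingers": 36},{"dx": 0,"dy": 0,"dz": -0.88,"rx": 0,"ry": 0,"rz": 0,"fingers": 36}])

```text
time_s: 24.92
eef_pos: [0.452, 0.2342, 0.0622]
eef_rot: [0.001, 0.663, 0.749, 0.001]
ft_force: [0.6, 0.3, -2.2]
gripper_width: 0.0391
grasp_force: 26.0
```

Request:
carry_out(increments=[{"dx": 0,"dy": 0,"dz": -0.03,"rx": 0,"ry": 0,"rz": 0,"fingers": 36},{"dx": 0,"dy": 0,"dz": -0.06,"rx": 0,"ry": 0,"rz": 0,"fingers": 36},{"dx": 0,"dy": 0,"dz": -0.075,"rx": 0,"ry": 0,"rz": 0,"fingers": 36},{"dx": 0,"dy": 0,"dz": -0.075,"rx": 0,"ry": 0,"rz": 0,"fingers": 36},{"dx": 0,"dy": 0,"dz": -0.075,"rx": 0,"ry": 0,"rz": 0,"fingers": 36},{"dx": 0,"dy": 0,"dz": -0.075,"rx": 0,"ry": 0,"rz": 0,"fingers": 36}])

```text
time_s: 25.42
eef_pos: [0.4504, 0.2337, 0.0512]
eef_rot: [-0.0, 0.663, 0.749, -0.0]
ft_force: [-0.4, 0.6, -2.1]
gripper_width: 0.0391
grasp_force: 26.0
```

Request:
carry_out(increments=[{"dx": 0,"dy": 0,"dz": -0.006,"rx": 0,"ry": 0,"rz": 0,"fingers": 36},{"dx": 0,"dy": 0,"dz": -0.012,"rx": 0,"ry": 0,"rz": 0,"fingers": 36},{"dx": 0,"dy": 0,"dz": -0.012,"rx": 0,"ry": 0,"rz": 0,"fingers": 36},{"dx": 0,"dy": 0,"dz": -0.012,"rx": 0,"ry": 0,"rz": 0,"fingers": 36}])

```text
time_s: 25.75
eef_pos: [0.4506, 0.2338, 0.0501]
eef_rot: [0.0, 0.663, 0.749, 0.0]
ft_force: [-1.1, -0.4, 1.1]
gripper_width: 0.0393
grasp_force: 26.4
```

It touches the floor at the expected height, so I release and retreat.

Request:
carry_out(increments=[{"dx": 0,"dy": 0,"dz": 0,"rx": 0,"ry": 0,"rz": 0,"fingers": 40},{"dx": 0,"dy": 0,"dz": 0,"rx": 0,"ry": 0,"rz": 0,"fingers": 44},{"dx": 0,"dy": 0,"dz": 0,"rx": 0,"ry": 0,"rz": 0,"fingers": 49},{"dx": 0,"dy": 0,"dz": 0,"rx": 0,"ry": 0,"rz": 0,"fingers": 54},{"dx": 0,"dy": 0,"dz": 0,"rx": 0,"ry": 0,"rz": 0,"fingers": 54},{"dx": 0,"dy": 0,"dz": 0,"rx": 0,"ry": 0,"rz": 0,"fingers": 54}])

```text
time_s: 26.25
eef_pos: [0.4505, 0.2337, 0.0498]
eef_rot: [0.0, 0.663, 0.749, 0.0]
ft_force: [-0.4, 0.6, -0.7]
gripper_width: 0.0537
grasp_force: 0.0
```

Request:
carry_out(increments=[{"dx": 0,"dy": 0,"dz": 0.1,"rx": 0,"ry": 0,"rz": 0,"fingers": 54},{"dx": 0,"dy": 0,"dz": 0.25,"rx": 0,"ry": 0,"rz": 0,"fingers": 54},{"dx": 0,"dy": 0,"dz": 0.5,"rx": 0,"ry": 0,"rz": 0,"fingers": 54},{"dx": 0,"dy": 0,"dz": 0.8,"rx": 0,"ry": 0,"rz": 0,"fingers": 54},{"dx": 0,"dy": 0,"dz": 1.0,"rx": 0,"ry": 0,"rz": 0,"fingers": 54},{"dx": 0,"dy": 0,"dz": 1.0,"rx": 0,"ry": 0,"rz": 0,"fingers": 54}])

```text
time_s: 26.75
eef_pos: [0.4539, 0.2352, 0.1776]
eef_rot: [0.002, 0.663, 0.749, 0.005]
ft_force: [1.4, 0.7, 1.3]
gripper_width: 0.0537
grasp_force: 0.0
```

Request:
carry_out(increments=[{"dx": 0,"dy": -0.5,"dz": 0,"rx": 0,"ry": 0,"rz": 0,"fingers": 54},{"dx": 0,"dy": -1.0,"dz": 0,"rx": 0,"ry": 0,"rz": 0,"fingers": 54},{"dx": 0,"dy": -1.0,"dz": 0,"rx": 0,"ry": 0,"rz": 0,"fingers": 54},{"dx": 0,"dy": -1.0,"dz": 0,"rx": 0,"ry": 0,"rz": 0,"fingers": 54},{"dx": 0,"dy": -1.0,"dz": 0,"rx": 0,"ry": 0,"rz": 0,"fingers": 54}])

```text
time_s: 27.17
eef_pos: [0.4506, 0.1121, 0.1704]
eef_rot: [0.0, 0.664, 0.747, 0.0]
ft_force: [0.0, 0.1, 0.1]
gripper_width: 0.0537
grasp_force: 0.0
```

Run:
```python
from h import *
st()
from fit import pickle
from crop import cr
a0,b0=pickle.load(open('c0.pkl','rb'))
a=read_camera('scene');b=read_camera('top');np.set_printoptions(linewidth=220)
# bright blobs in the tray, both views; plug expected at (.4506,.2338)
for n,c in(("top",b),("scene",a)):
    print(n,"exp base/top",proj(c,[[.4506,.2338,.004],[.4506,.2338,.06]]).round(1).tolist())
p=proj(b,[[.4506,.2338,.055]])[0].astype(int)
print(b["img"][p[1]-9:p[1]+10,p[0]-11:p[0]+12].mean(2).astype(int))
q=proj(a,[[.4506,.2338,.03]])[0].astype(int)
print(a["img"][q[1]-13:q[1]+13,q[0]-11:q[0]+12].mean(2).astype(int))
```

```text
27.17 tcp [0.4506 0.1121 0.1704] yaw_y 0.1174 tz [ 0.001  0.    -1.   ] F [0.03 0.15 0.11] w 53.69 g 0.0 tip 0.011
top exp base/top [[185.6, 236.2], [181.8, 237.8]]
scene exp base/top [[346.4, 234.2], [350.7, 223.8]]
[[ 34  34  35  34  30  30  32  32  32  35  34  31  32  24  25  27  27  29  26  32  32  31  34]
 [ 33  32  34  36  30  35  35  36  30  33  30  30  27  21  27  25  26  25  26  29  34  35  33]
 [ 35  26  32  29  32  33  34  30  33  28  30  32  35  29  25  27  28  30  27  30  34  35  30]
 [ 32  35  31  32  32  31  34  30  38  46  54  68  97  92  48  30  25  21  28  29  34  36  32]
 [ 34  35  32  34  32  33  33  42  94 148 129 104 126 119  74  30  28  25  24  33  33  31  35]
 [ 33  33  30  33  30  32  29  36  88 152 146 118 143 141 102  36  22  25  33  29  34  32  31]
 [ 35  33  35  31  30  30  29  36  89 139 122 107 146 167 119  39  24  28  27  30  34  33  32]
 [ 31  34  33  35  34  35  33  37  68 110 108  82 132 169 122  33  25  24  21  24  31  32  34]
 [ 31  30  33  31  31  32  31  33  71 116 107  69 117 146 101  30  24  25  32  27  33  45  58]
 [ 32  29  32  34  30  32  3
[... 2693 characters left out ...]
7  56  52  52  57  60  63  62  62]
 [ 55  56  65  82  93  91  94  93  95  90  88  87  77  67  54  51  52  55  61  61  65  63  61]
 [ 55  57  61  79  89  95  94  94  92  88  84  78  64  52  46  55  57  61  62  62  63  63  66]
 [ 50  50  62  63  82  97  95  92  86  82  75  63  49  47  52  58  59  61  61  62  62  61  63]
 [ 50  56  54  54  66  92  92  91  80  69  55  50  50  56  53  59  61  59  63  62  64  64  59]
 [ 54  59  56  50  52  66  76  81  69  58  48  57  58  58  54  60  61  60  64  64  62  63  64]
 [ 55  57  59  52  54  55  64  65  65  56  56  58  59  62  63  64  63  60  61  61  63  64  61]
 [ 57  59  61  59  58  54  57  58  60  60  59  61  59  60  61  62  63  63  64  64  61  64  60]]
```

Both views show the plug upright at the expected place in the tray, about 6 px (18 mm) thick and so closed. I hand in.

```bash
python3 -c "
from h import *
print(workorder.hand_in())"
```

```text
the job is handed in; nothing more can be done
None
```

The job is handed in, with no verdict returned: the cover snapped shut in the pliers at about 11 N per handle, the handles sprang open, and the closed plug stands upright in the free half of the tray; I didn't re-check the bystanders' positions.

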